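# Copy the wedge angle onto the cutting guide with an angle gauge

## Task

Copy the corner angle of the wooden wedge pattern onto the steel cutting guide: slide the angle gauge onto the pattern and hold it gently pressed home for a moment, stock and blade both flat along the pattern's outer faces, then let go and push its lock button fully down. Carry the locked gauge to the guide and, with the stock flat along the fixed rail, slide it towards the guide's corner so that the blade, not your hand, swings the fence until the fence lies flat along the blade, and again hold it gently pressed home for a moment (never more than about 15 N). Leave the gauge lying there, locked, and disturb nothing else.

Things in the scene. Friction and masses are not known exactly. Their poses are not given: they have to be found in the camera images.
- gauge: Loose aluminium angle gauge (bevel), 0.2 kg. Origin on the table under its pivot, z up. The stock is a bar along +x: x -14 to 130, y -32 to -16, z 0 to 24 mm; working face y = -16. Black grip post, 16 mm thick, at x 78, y -24, z 30 to 78 mm. The pivot plate (z 24 to 29) reaches in over a corner's walls, so that stock and blade hang outside the two faces; the pivot is then 16 mm inside both
- gauge_grip (a point): Centre of the grip post, 56 mm above the gauge's underside; axes as the gauge's
- gauge_blade (a joint): Angle of the gauge blade from the stock's +x, counter-clockwise from above, rad; starts at 0.65 to 0.8, less than the pattern's angle. The pivot turns at 0.035 Nm until locked; locked it holds about 0.3 Nm
- blade_frame (a point): The blade: origin at the pivot, x along the blade. Bar x -22 to 130, y 16 to 26, z 2 to 22 mm in these axes; its working face is y = +16 mm and looks to -y. A protractor plate on it (z 25 to 28 mm) runs under the lock
- gauge_lock (a joint): Travel of the lock button, m: 0 up (free), 0.006 fully down (locked). A tight push fit: 8 N moves it, a brake spring inside adds up to 7 N; it stays where it is pushed. Press to the stop with 17 to 22 N
- lock_top (a point): Centre of the top of the lock button (18 mm diameter), on the stock at x 42, y -20 mm of the gauge, beside the grip post; 48 mm above the table when up, 42 when down; pressed from above
- pattern: Wooden wedge pattern fixed to the table: two walls 20 mm high, 6 mm thick at the corner, 16 mm from 35 mm on. Origin at the corner on the table. First wall along +x (x 6 to 120, y 0 to 16 mm), outer face y = 0; the gauge's stock belongs on its -y side and slides along +x onto the corner. This wall is parallel to the guide's rail
- pattern_wall_frame (a point): The pattern's second wall, fixed: origin at the corner, x along the wall (5 to 120 mm). It is faced with a strip packed out by hand: the outer face lies at y = 0 to 8 mm, parallel to x, where exactly must be felt; it looks to +y, where the gauge's blade belongs. It points 0.9 to 1.25 rad counter-clockwise (from above) of the first wall, always more than the blade at the start
- guide: Steel cutting guide fixed to the table. Origin at its corner on the table; its fixed rail lies along +x (x 6 to 150, y 0 to 6, 20 mm high), outer face y = 0, on whose -y side the gauge's stock belongs; a 30 mm wide foot, 5 mm high, lies inside it
- fence_frame (a point): The guide's swing fence: origin at the same corner (its pivot), x along the fence (5 to 130 mm), 20 mm high. It too has a packed-out facing strip: its outer face, looking to +y, lies at y = 0 to 8 mm, parallel to x, and must be felt for; the blade comes to lie on it. A finger tab at its outer end stands up to z = 37 mm
- guide_fence (a joint): Angle of the fence from the rail, counter-clockwise from above, rad; starts at 1.45 to 1.75, wider than the pattern. It turns at 0.11 Nm and stays where it is left
- cutter: Steel ring cutter, 52 mm across, 34 mm high; leave alone
- brush: Pastry brush, 214 mm long, lying on the table; leave alone
- nozzle: Small steel piping nozzle, 27 mm across, 40 mm high, standing; leave alone

How it is judged (in metres and radians):
On the way, in this order (a step that is already met when the one before it is completed fails the run):
1. the gauge is pressed home on the pattern, stock and blade flat along its two outer faces (angle between the x axis of gauge and the x axis of pattern, either way round below 0.035 rad and angle between the x axis of blade_frame and the x axis of pattern_wall_frame, either way round below 0.03 rad and height (world z) of gauge below 0.006 m and y of gauge in the frame of pattern between 0.011 and 0.02 m and y of gauge in the frame of pattern_wall_frame between -0.02 and -0.003 m and value of joint gauge_lock below 0.001 m and contact force between gauge and pattern above 1.5 N), for 0.1 s.
2. its lock is pushed down while it is still there (angle between the x axis of gauge and the x axis of pattern, either way round below 0.035 rad and angle between the x axis of blade_frame and the x axis of pattern_wall_frame, either way round below 0.03 rad and height (world z) of gauge below 0.006 m and y of gauge in the frame of pattern between 0.011 and 0.02 m and y of gauge in the frame of pattern_wall_frame between -0.02 and -0.003 m and value of joint gauge_lock above 0.0045 m), for 0.2 s.
3. the locked gauge is pressed home on the guide, stock flat along the rail, blade flat against the fence (angle between the x axis of gauge and the x axis of guide, either way round below 0.035 rad and angle between the x axis of blade_frame and the x axis of fence_frame, either way round below 0.035 rad and height (world z) of gauge below 0.006 m and y of gauge in the frame of guide between 0.011 and 0.022 m and y of gauge in the frame of fence_frame between -0.021 and -0.003 m and value of joint gauge_lock above 0.0045 m and contact force between gauge and guide above 1.5 N), for 0.1 s.
At the end, for the whole second after the job is handed in: the fence stands at the pattern's angle within 0.05 rad; the gauge lies at rest on the table, locked, stock along the rail and blade along the fence within 0.035 rad, its pivot 11 to 22 mm inside the rail's face and 3 to 21 mm inside the fence frame's x axis (angle between the x axis of gauge and the x axis of guide, either way round below 0.035 rad and angle between the x axis of blade_frame and the x axis of fence_frame, either way round below 0.035 rad and height (world z) of gauge below 0.006 m and y of gauge in the frame of guide between 0.011 and 0.022 m and y of gauge in the frame of fence_frame between -0.021 and -0.003 m and value of joint gauge_lock above 0.0045 m and angle between the x axis of fence_frame and the x axis of pattern_wall_frame, either way round below 0.05 rad and linear speed of gauge below 0.01 m/s); the robot touches nothing.
It fails at once if the gauge is pressed against the pattern with more than 20 N (contact force between gauge and pattern above 20 N).
It fails at once if the gauge is pressed against the guide with more than 20 N (contact force between gauge and guide above 20 N).
It fails at once if the fingers push the guide or its fence directly (contact force between the fingers and guide above 0.5 N).
It fails at once if the ring cutter, brush or nozzle is disturbed (distance of any of cutter, brush, nozzle from where it was at the start of the episode above 0.03 m).
It also fails if it takes over 72 s, if anything falls off the work surface, if the arm or the gripper's body presses on something with over 40 N, if the wrist force passes 120 N, or if a joint passes its speed limit or range.

## Robot

A 6-joint arm with a two-finger parallel gripper is mounted at the origin on a cart in front of the work surface, level with it; the furniture and walls round the work are solid. World frame = base frame: x ahead of the robot, y to its left, z up, the work surface at z = 0. Lengths are in m, angles in degrees, forces in N, time in s.
With the tool pointing down it reaches from about 0.35 to 0.875 m from the base axis. Payload 4.2 kg.
Tool frame: the origin (TCP) lies on the centre line of the jaws, within the pads' length; the fingertips stand 25 mm ahead of it and the grasp point (between the pads) lies 6 mm ahead of it; z points along the fingers, y is the line along which they close (so a half turn about z gives the same grasp; the last joint's range is limited). The gripper opens to 87 mm and grips with 3 to 60 N. Pads are 19 mm wide; open, the fingers measure 117 mm over their backs; the gripper's body (75 mm by 190 mm) begins 51 mm behind the grasp point.
Start: joints at [-57.548, 22.042, 0.453, 0, -68.411, -14.817], TCP at [0.189, -0.596, 0.227] pointing down, gripper open.
Joint ranges: [-179.83, 179.83], [-69.29, 118.12], [-61.27, 80.66], [-181.25, 117.63], [-171.15, -9.14], [-177.46, 177.46]. Speed limits (degrees/s): [159.86, 159.86, 180, 180, 180, 180].

## Interface

Orientations are given as a 3x3 rotation matrix whose columns are the frame's x, y, z axes.
In Python, from station import r gives the robot as it stands.
- The arm moves only by the tool move_arm, never from a script. Its argument "series" is a list of rows, each an object with "grip": the opening, from 0 (shut) to 1 (fully open); "xyz": the shift along the tool's x, y, z in mm, a list of three; "angular": the turn, a rotation vector about the tool's x, y, z in rad, a list of three. A call has 1 to 10 rows; each row is the pose to reach, as a shift and turn from the pose commanded when the call began, along the tool's axes at that moment; what a row does not reach only later rows make up. A row lasts 1/10 s, in which the tool goes at most 50 mm and 8.59 degrees, less where a joint would pass 70% of its speed; a pose out of reach is approached as far as the arm can. A call with a gripper value outside its range is refused whole. The fingers move at their own pace and stop on an object; the grip force is fixed at half the most. Time passes only in rows, so rows that repeat a pose let the fingers close. It gives the time, the measured TCP pose, the force, the opening and the grip force at its end, in the units of the state.
- r.sense(): the state, without advancing time (a new reading comes with each control period).
- r.capture(name): name is "scene" or "top"; returns a dict with "img" (384x512x3 uint8, red, green, blue), "camera_matrix" (3x3 intrinsics, pixels), "k1" (the pictures are not rectified: a ray, as slopes to the right and down, at radius r is drawn at 1 + k1 r^2 times it, then the intrinsics apply), "rvec" (rotation vector, rad) and "tvec" (3), from world to camera coordinates, as OpenCV has them. Camera axes: x right, y down, z forward; pixel columns grow to the right and rows downward; lengths in m; the calibration is good to about 2 mm. A picture is of the moment at which its call begins. There is no depth.
- r.finish_job(): hands the job in; it is judged then, once.
The state is a dict: "time_s": time; "joints": joint angles; "joint_velocities": joint speeds; "effort": joint torques, N m; "tcp_pos": TCP position; "ee_rot": TCP orientation; "wrist_force": force on the tool from outside, world axes, zero at the start; "moment": the same for the moment, N m; "gripper_width": opening from 0.0 (shut) to 1.0 (fully open); "gripper_force": force on a finger pad.
Only numpy, scipy, OpenCV 4.12 (cv2) and the standard library are available. Lean on these libraries where they do the work, as an engineer would, in place of code of your own. Each camera call takes 0.05 s, during which the arm holds its last target. There are 200 camera calls.

## Working session

There is one attempt and no reset: what is moved stays moved. The work goes in short steps, Python scripts to look and compute and a tool call to move; the robot and the scene stay as the last step left them, time stands still between calls to the robot, and variables do not carry over. Pictures are saved under pics/ and viewed, at most 10 in all, crops included, and the job is handed in when it is done.

Besides the shell and the picture viewer there is one more tool, called after ">>>" as a command line: name --argument value ..., lists and objects as JSON in quotes. move_arm: Moves the arm, as the interface text tells. Its arguments: {"type":"object","properties":{"series":{"type":"array"}},"required":["series"]}

```bash
ls; mkdir -p pics; cat > h.py <<'E'
import numpy as np, cv2
from station import r
def snap(n,f):
    c=r.capture(n); cv2.imwrite(f,c["img"][:,:,::-1]); np.save(f+'.npy',{k:c[k] for k in c if k!='img'},allow_pickle=True); return c
def load(f): return np.load(f+'.npy',allow_pickle=True).item()
def ray2(c,uv,z):
    K=np.array(c["camera_matrix"]);R=cv2.Rodrigues(np.array(c["rvec"],float))[0];t=np.array(c["tvec"],float).ravel()
    p=cv2.undistortPoints(np.array(uv,float).reshape(-1,1,2),K,np.array([c["k1"],0,0,0.])).reshape(-1,2)
    z=np.broadcast_to(z,len(p)); o=-R.T@t; out=[]
    for q,h in zip(p,z):
        d=R.T@np.array([q[0],q[1],1]); out.append(o+d*(h-o[2])/d[2])
    return np.array(out)
def proj(c,P):
    return cv2.projectPoints(np.array(P,float).reshape(-1,1,3),np.array(c["rvec"],float),np.array(c["tvec"],float),np.array(c["camera_matrix"]),np.array([c["k1"],0,0,0.]))[0].reshape(-1,2)
E
python3 - <<'E'
from h import *
for n in("scene","top"):
    c=snap(n,f"pics/{n}0.png"); R=cv2.Rodrigues(np.array(c["rvec"],float))[0]
    print(n,c["k1"],np.round(c["camera_matrix"],1).tolist(),np.round(-R.T@np.array(c["tvec"]).ravel(),3),np.round(R,2).tolist())
    cv2.imwrite(f"pics/{n}0b.png",cv2.resize(c["img"][:,:,::-1],(800,600),interpolation=cv2.INTER_CUBIC))
print(r.sense())
E
```

```text
pics
scene -0.11978047771975918 [[397.5, 0.0, 255.2], [0.0, 397.5, 193.0], [0.0, 0.0, 1.0]] [0.081 0.571 0.977] [[-0.77, -0.64, -0.02], [-0.47, 0.58, -0.66], [0.43, -0.5, -0.75]]
top -0.010528864272714497 [[347.3, 0.0, 248.9], [0.0, 347.3, 184.6], [0.0, 0.0, 1.0]] [ 0.436 -0.033  1.052] [[0.03, -1.0, 0.0], [-0.98, -0.03, -0.17], [0.17, 0.0, -0.99]]
{'time_s': 0.1, 'joints': array([-5.75473285e+01,  2.20862974e+01,  3.86849887e-01, -2.46783884e-02,
       -6.84123109e+01, -1.48166821e+01]), 'joint_velocities': array([ 0.10694709, -0.13949682,  0.23151975,  0.13926347,  0.10700006,
       -0.11821657]), 'effort': array([ 1.71276115e-04, -3.91688991e+01,  1.87935036e+01,  4.23179984e+00,
        1.34818154e-02, -6.45164937e-05]), 'tcp_pos': array([ 0.18920411, -0.59510738,  0.22646608]), 'ee_rot': array([[-9.53048630e-01, -3.02816457e-01, -7.08691879e-04],
       [-3.02817265e-01,  9.53046820e-01,  1.86082827e-03],
       [ 1.11927118e-04,  1.98806397e-03, -9.99998018e-01]]), 'wrist_force': array([-0.20655601, -0.66525904, -1.19917741]), 'moment': array([-0.01447878, -0.06426431, -0.03791752]), 'gripper_force': 0.0, 'gripper_width': 1.001981480755943}
```

View pics/top0b.png

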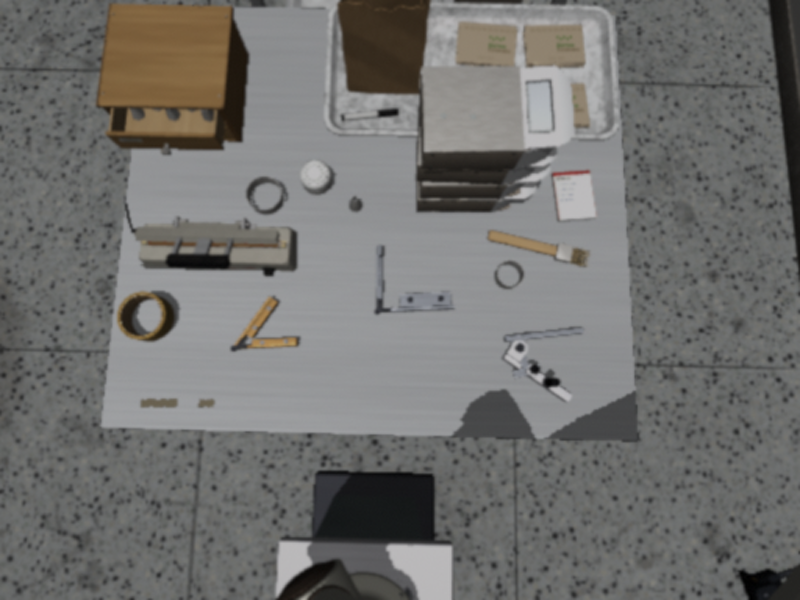

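View pics/scene0b.png

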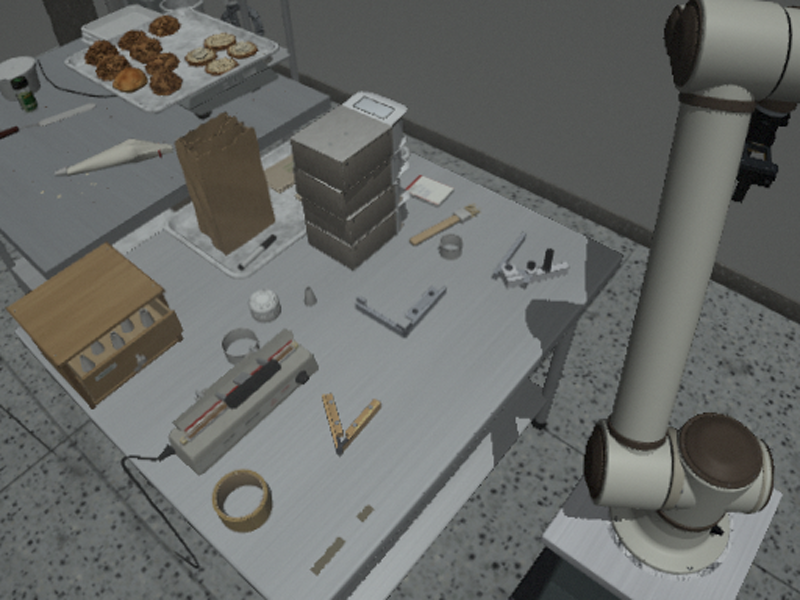

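The top view (800x600) shows the pattern with its corner near (237,347), the guide with its corner near (378,310), and the gauge with its pivot near (517,350), grip post near (550,381) and lock near (535,369). Next I'll enlarge these three for exact reading.

```bash
python3 - <<'E'
from h import *
im=cv2.imread("pics/top0.png")
def crop(x,y,w,h,s): return cv2.resize(im[y:y+h,x:x+w],None,fx=s,fy=s,interpolation=cv2.INTER_CUBIC)
a=crop(145,185,50,43,8)   # pattern 400x344
b=crop(235,150,57,54,7)   # guide 399x378
cv2.imwrite("pics/c1.png",np.vstack([np.hstack([a,np.zeros((344,0,3),np.uint8)]),np.zeros((6,400,3),np.uint8)]))
h=max(344,378)
A=np.zeros((378,800,3),np.uint8);A[:344,:400]=a;A[:,400:799]=b
cv2.imwrite("pics/c1.png",A)
cv2.imwrite("pics/c2.png",crop(310,200,75,62,10))
E
```

```text
(no output)
```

View pics/c1.png

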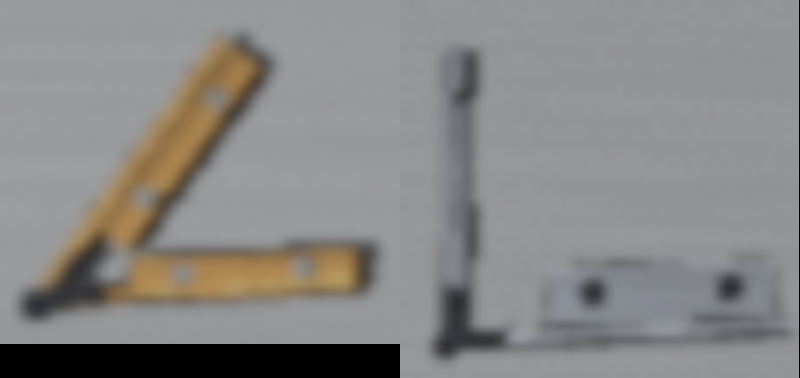

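View pics/c2.png

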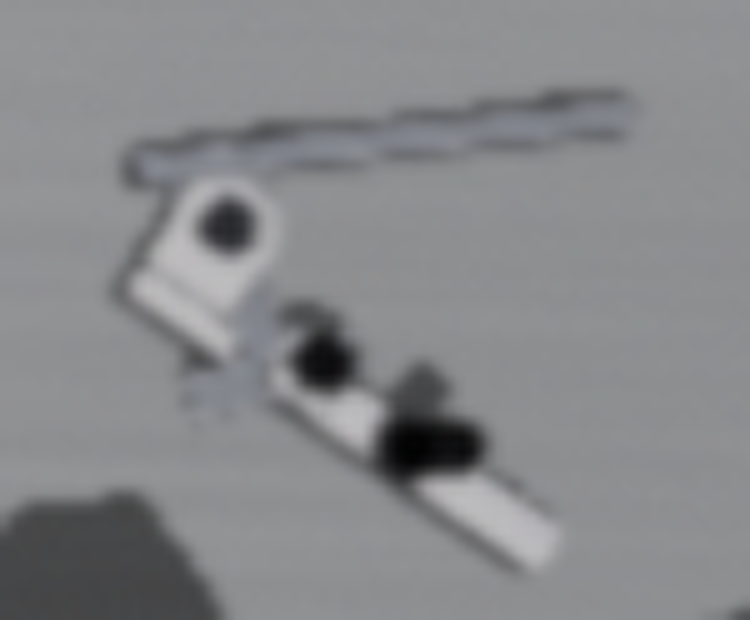

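Crop readings:
- **Pattern:** first wall's outer edge runs (110,300) to (365,290), and the second wall's outer edge runs (45,280) to (222,40).
- **Guide:** rail edge runs (505,345) to (790,335). Fence edge runs (440,340) to (443,50).
- **Gauge:** pivot (228,222), lock (325,360), stock edge (130,290) to (525,573), blade's outer edge (130,150) to (625,92).

```bash
python3 - <<'E'
from h import *
c=load("pics/top0.png")
def w(pts,x0,y0,s,z,dx=0):
    p=np.array(pts,float);p[:,0]-=dx
    return ray2(c,np.array([x0,y0])+(p+.5)/s-.5,z)
def ang(P): d=P[1]-P[0]; return np.degrees(np.arctan2(d[1],d[0]))
def show(n,P): print(n,np.round(P[:,:2]*1000,1).tolist(),'ang %.2f'%ang(P),'len %.1f'%(1000*np.linalg.norm(P[1]-P[0])))
show('pat1',w([(110,300),(365,290)],145,185,8,.02))
show('pat2',w([(45,280),(222,40)],145,185,8,.02))
show('patpost',w([(37,303),(37,303)],145,185,8,.02))
show('rail',w([(505,346),(790,336)],235,150,7,.02,400))
show('fence',w([(438,340),(443,50)],235,150,7,.02,400))
show('gpost',w([(446,345),(446,345)],235,150,7,.02,400))
g=lambda p,z:w(p,310,200,10,z)
show('bl out',g([(130,150),(625,92)],.022)); show('bl in',g([(140,183),(630,135)],.022))
show('stock out',g([(125,290),(525,573)],[.024,.024]))
show('stock end',g([(560,530),(530,570)],.024))
show('pivot,lock',np.vstack([g([(228,222)],.031),g([(325,360)],.048)]))
show('grip bot/top',g([(405,450),(463,445)],[.03,.078]))
E
```

```text
pat1 [[497.5, 234.6], [503.6, 140.4]] ang -86.29 len 94.4
pat2 [[504.2, 259.2], [595.9, 199.3]] ang -33.20 len 109.5
patpost [[495.7, 261.6], [495.7, 261.6]] ang 0.00 len 0.0
rail [[573.2, -33.9], [580.6, -155.8]] ang -86.53 len 122.2
fence [[575.0, -5.1], [702.9, -3.6]] ang 0.71 len 127.8
gpost [[573.0, -8.6], [573.0, -8.6]] ang 0.00 len 0.0
bl out [[531.9, -251.6], [552.8, -399.6]] ang -81.94 len 149.5
bl in [[522.1, -254.5], [540.0, -400.6]] ang -83.03 len 147.2
stock out [[490.4, -249.3], [411.5, -364.8]] ang -124.34 len 139.9
stock end [[424.0, -375.4], [412.4, -366.3]] ang 141.97 len 14.8
pivot,lock [[510.6, -278.3], [470.6, -301.4]] ang -149.96 len 49.2
grip bot/top [[445.9, -329.0], [447.2, -331.2]] ang -59.87 len 48.1
```

```bash
cat >> h.py <<'E'
def Rt(yaw):  # yaw: world angle (deg) of tool y; tool z down
    a=np.radians(yaw); y=np.array([np.cos(a),np.sin(a),0]); z=np.array([0,0,-1.]); return np.stack([np.cross(y,z),y,z],1)
def rel(x,y,z,yaw,base=None):
    s=r.sense()
    p,R=(np.array(s["tcp_pos"]),np.array(s["ee_rot"])) if base is None else base
    d=R.T@(np.array([x,y,z])/1000-p)*1000; w=cv2.Rodrigues(R.T@Rt(yaw))[0].ravel()
    print('shift',np.round(d,1),'ang',np.round(w,4)); return d,w
def st():
    s=r.sense(); R=np.array(s["ee_rot"])
    print('t %.2f'%s["time_s"],'p',np.round(np.array(s["tcp_pos"])*1000,1),'yaw %.2f'%np.degrees(np.arctan2(R[1,1],R[0,1])),'tilt',np.round(R[:2,2],4),'F',np.round(s["wrist_force"],1),'M',np.round(s["moment"],2),'w %.3f'%s["gripper_width"],'gf %.1f'%s["gripper_force"])
E
python3 - <<'E'
from h import *
c=load("pics/scene0.png")
P=[[.447,-.331,.078],[.4706,-.3014,.048],[.5106,-.2783,.031],[.4957,.2616,.02],[.5036,.1404,.02],[.5959,.1993,.02],[.573,-.0086,.02],[.5806,-.1558,.02],[.703,-.0036,.02]]
print(np.round(proj(c,P)*800/512,1))
rel(447,-330,130,145.8)
E
```

```text
[[548.9 250.7]
 [529.8 263.6]
 [507.  266.7]
 [337.8 450.6]
 [380.8 401.5]
 [321.4 395.3]
 [403.9 332.4]
 [446.  287.8]
 [353.6 302.5]]
shift [-326.   174.4   96.8] ang [ 2.000e-03  6.000e-04 -6.662e-01]
```

>>> move_arm --series '[{"grip": 0.5, "xyz": [-40, 22, 5], "angular": [0, 0, -0.08]}, {"grip": 0.5, "xyz": [-80, 43, 15], "angular": [0, 0, -0.16]}, {"grip": 0.5, "xyz": [-121, 65, 30], "angular": [0, 0, -0.25]}, {"grip": 0.5, "xyz": [-162, 87, 45], "angular": [0, 0, -0.33]}, {"grip": 0.5, "xyz": [-203, 109, 60], "angular": [0, 0, -0.42]}, {"grip": 0.5, "xyz": [-244, 131, 72], "angular": [0, 0, -0.5]}, {"grip": 0.5, "xyz": [-285, 153, 85], "angular": [0, 0, -0.58]}, {"grip": 0.5, "xyz": [-326, 174.4, 96.8], "angular": [0.002, 0.0006, -0.666]}, {"grip": 0.5, "xyz": [-326, 174.4, 96.8], "angular": [0.002, 0.0006, -0.666]}, {"grip": 0.5, "xyz": [-326, 174.4, 96.8], "angular": [0.002, 0.0006, -0.666]}]'

```text
time_s: 1.1
tcp_pos: [0.4475, -0.3296, 0.13]
ee_rot: [[-0.561, -0.828, -0.001], [-0.828, 0.561, -0.001], [0.002, 0.0, -1.0]]
wrist_force: [-0.5, -0.6, -0.4]
gripper_width: 0.499
gripper_force: 0.0
```

```bash
python3 - <<'E'
from h import *
st(); rel(446.8,-330.3,62,145.8)
E
```

```text
t 1.10 p [ 447.5 -329.6  130. ] yaw 145.91 tilt [-0.0009 -0.0013] F [-0.5 -0.6 -0.4] M [0.01 0.02 0.01] w 0.499 gf 0.0
shift [ 0.9  0.2 68. ] ang [ 0.     -0.0016  0.0018]
```

>>> move_arm --series '[{"grip": 0.5, "xyz": [0.9, 0, 25], "angular": [0, 0, 0]}, {"grip": 0.5, "xyz": [0.9, 0, 50], "angular": [0, 0, 0]}, {"grip": 0.5, "xyz": [0.9, 0, 68], "angular": [0, 0, 0]}, {"grip": 0.5, "xyz": [0.9, 0, 68], "angular": [0, 0, 0]}, {"grip": 0.3, "xyz": [0.9, 0, 68], "angular": [0, 0, 0]}, {"grip": 0.2, "xyz": [0.9, 0, 68], "angular": [0, 0, 0]}, {"grip": 0.1, "xyz": [0.9, 0, 68], "angular": [0, 0, 0]}, {"grip": 0.1, "xyz": [0.9, 0, 68], "angular": [0, 0, 0]}, {"grip": 0.1, "xyz": [0.9, 0, 68], "angular": [0, 0, 0]}, {"grip": 0.1, "xyz": [0.9, 0, 68], "angular": [0, 0, 0]}]'

```text
time_s: 2.1
tcp_pos: [0.4468, -0.3315, 0.0634]
ee_rot: [[-0.562, -0.827, 0.001], [-0.827, 0.562, -0.002], [0.001, -0.002, -1.0]]
wrist_force: [-1.6, 0.9, 5.3]
gripper_width: 0.175
gripper_force: 30.0
```

```bash
python3 - <<'E'
from h import *
st()
c=snap("top","pics/top1.png"); im=c["img"][:,:,::-1]
cv2.imwrite("pics/c3.png",cv2.resize(im[195:265,300:395],None,fx=8,fy=8,interpolation=cv2.INTER_CUBIC))
E
```

```text
t 2.10 p [ 446.8 -331.5   63.4] yaw 145.81 tilt [ 0.0008 -0.0022] F [-1.6  0.9  5.3] M [0.45 0.54 0.01] w 0.175 gf 30.0
```

View pics/c3.png

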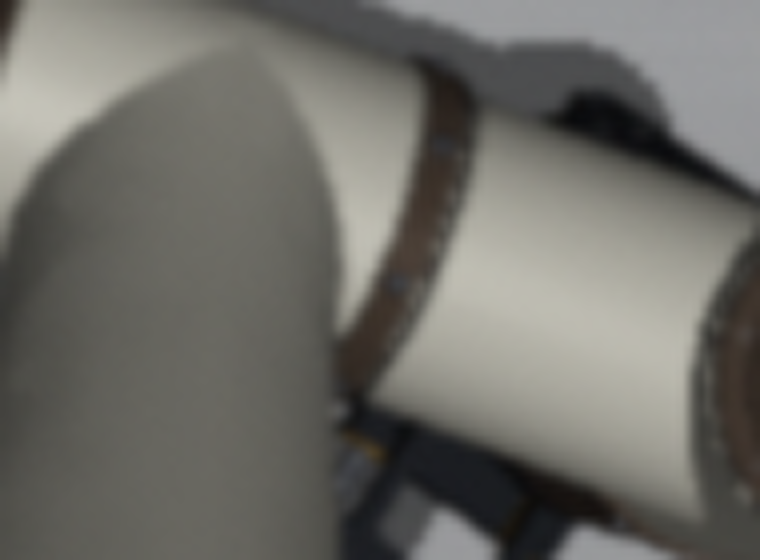

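The arm hides the grasp from above, but the opening of 0.175 (about 15 mm) at 30 N shows the post is held. I'll lift and check from the scene camera.

>>> move_arm --series '[{"grip": 0.1, "xyz": [0.9, 0, -10], "angular": [0, 0, 0]}, {"grip": 0.1, "xyz": [0.9, 0, -30], "angular": [0, 0, 0]}, {"grip": 0.1, "xyz": [0.9, 0, -50], "angular": [0, 0, 0]}, {"grip": 0.1, "xyz": [0.9, 0, -60], "angular": [0, 0, 0]}, {"grip": 0.1, "xyz": [0.9, 0, -60], "angular": [0, 0, 0]}, {"grip": 0.1, "xyz": [0.9, 0, -60], "angular": [0, 0, 0]}]'

```text
time_s: 2.75
tcp_pos: [0.4456, -0.3318, 0.1219]
ee_rot: [[-0.563, -0.827, -0.0], [-0.827, 0.563, -0.001], [0.001, -0.0, -1.0]]
wrist_force: [-0.5, -0.8, -1.7]
gripper_width: 0.173
gripper_force: 30.0
```

```bash
python3 - <<'E'
from h import *
st()
c=snap("scene","pics/scene1.png"); im=c["img"][:,:,::-1]
cv2.imwrite("pics/c4.png",cv2.resize(im[110:210,270:400],None,fx=6,fy=6,interpolation=cv2.INTER_CUBIC))
rel(486,211.5,123,183.6)
E
```

```text
t 2.75 p [ 445.6 -331.8  121.9] yaw 145.77 tilt [-0.0002 -0.001 ] F [-0.5 -0.8 -1.7] M [0.01 0.16 0.05] w 0.173 gf 30.0
shift [-471.9  272.    -1.9] ang [ 0.001  -0.001  -0.6603]
```

View pics/c4.png

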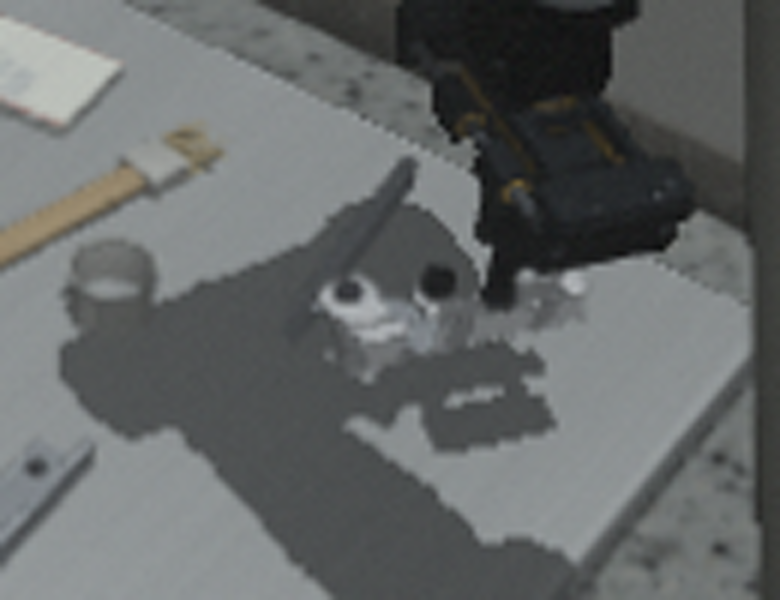

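The gauge hangs level from the gripper with the blade undisturbed (lock near (437,280), blade tip near (408,165) in the crop). I'll carry it towards the pattern.

>>> move_arm --series '[{"grip": 0.1, "xyz": [-25, 14, 0], "angular": [0, 0, -0.04]}, {"grip": 0.1, "xyz": [-60, 35, 0], "angular": [0, 0, -0.09]}, {"grip": 0.1, "xyz": [-95, 55, 0], "angular": [0, 0, -0.14]}, {"grip": 0.1, "xyz": [-130, 75, 0], "angular": [0, 0, -0.19]}, {"grip": 0.1, "xyz": [-165, 95, 0], "angular": [0, 0, -0.24]}, {"grip": 0.1, "xyz": [-200, 115, 0], "angular": [0, 0, -0.29]}, {"grip": 0.1, "xyz": [-235, 135, 0], "angular": [0, 0, -0.34]}, {"grip": 0.1, "xyz": [-270, 155, 0], "angular": [0, 0, -0.39]}, {"grip": 0.1, "xyz": [-305, 176, 0], "angular": [0, 0, -0.44]}, {"grip": 0.1, "xyz": [-340, 196, 0], "angular": [0, 0, -0.49]}]'

```text
time_s: 3.8
tcp_pos: [0.4743, 0.0607, 0.1209]
ee_rot: [[-0.105, -0.995, -0.001], [-0.995, 0.105, -0.003], [0.003, 0.001, -1.0]]
wrist_force: [0.5, -0.1, -2.5]
gripper_width: 0.17
gripper_force: 30.0
```

```bash
python3 - <<'E'
from h import *
st(); d,w=rel(486,211.5,103,183.6)
# commanded base: previous shift remaining estimate
E
```

```text
t 3.80 p [474.3  60.7 120.9] yaw 173.99 tilt [-0.0014 -0.0027] F [ 0.5 -0.1 -2.5] M [0.01 0.02 0.01] w 0.170 gf 30.0
shift [-151.3    4.1   17.5] ang [ 0.0013 -0.0028 -0.1677]
```

>>> move_arm --series '[{"grip": 0.1, "xyz": [-30, 1, 0], "angular": [0, 0, -0.04]}, {"grip": 0.1, "xyz": [-60, 2, 0], "angular": [0, 0, -0.08]}, {"grip": 0.1, "xyz": [-90, 3, 0], "angular": [0, 0, -0.12]}, {"grip": 0.1, "xyz": [-120, 4, 5], "angular": [0, 0, -0.15]}, {"grip": 0.1, "xyz": [-140, 4, 12], "angular": [0, 0, -0.1677]}, {"grip": 0.1, "xyz": [-151, 4, 17], "angular": [0.001, -0.002, -0.1677]}, {"grip": 0.1, "xyz": [-151, 4, 17], "angular": [0.001, -0.002, -0.1677]}, {"grip": 0.1, "xyz": [-151, 4, 17], "angular": [0.001, -0.002, -0.1677]}, {"grip": 0.1, "xyz": [-151, 4, 17], "angular": [0.001, -0.002, -0.1677]}]'

```text
time_s: 4.7
tcp_pos: [0.4872, 0.2086, 0.1047]
ee_rot: [[0.059, -0.998, 0.001], [-0.998, -0.059, -0.0], [0.0, -0.001, -1.0]]
wrist_force: [0.3, -0.6, -2.1]
gripper_width: 0.176
gripper_force: 30.0
```

```bash
python3 - <<'E'
from h import *
st(); rel(486,211.5,65,183.6)
c=snap("scene","pics/scene2.png"); im=c["img"][:,:,::-1]
t=snap("top","pics/top2.png"); i2=t["img"][:,:,::-1]
a=cv2.resize(im[190:320,150:290],(700,650)[:2],interpolation=cv2.INTER_CUBIC)[:590]
b=cv2.resize(i2[170:235,140:200],None,fx=5,fy=5,interpolation=cv2.INTER_CUBIC)
out=np.zeros((590,800,3),np.uint8); a=cv2.resize(im[195:305,150:260],(490,490),interpolation=cv2.INTER_CUBIC); out[:490,:490]=a; out[:b.shape[0],495:795]=b[:,:300]
cv2.imwrite("pics/c5.png",out)
E
```

```text
t 4.70 p [487.2 208.6 104.7] yaw -176.60 tilt [ 0.0013 -0.0004] F [ 0.3 -0.6 -2.1] M [-0.1   0.14  0.04] w 0.176 gf 30.0
shift [-2.9  1.1 39.6] ang [-0.0012 -0.0004 -0.0036]
```

View pics/c5.png

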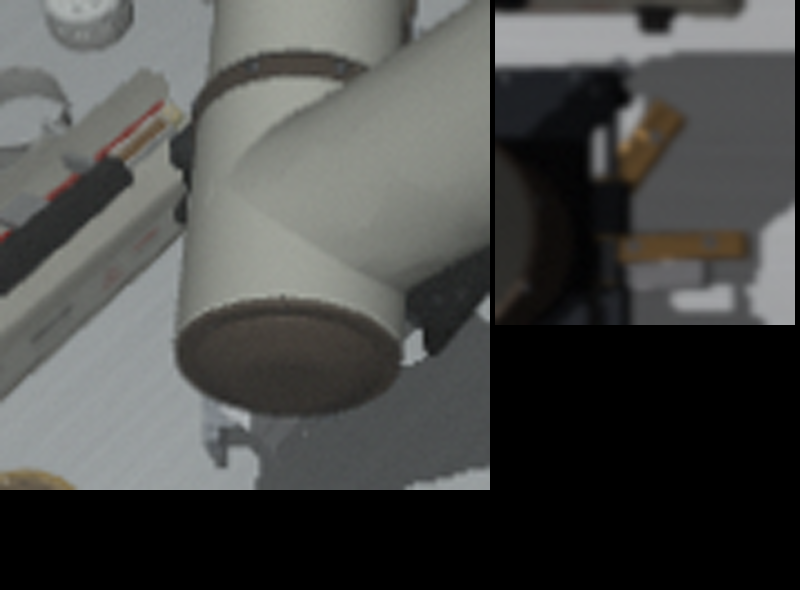

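Only part is visible. In the top crop the stock end (620-700, 262-285) lies parallel to and just outside the first wall, and the blade heel is left of the corner. I'll lower it beside the wall.

>>> move_arm --series '[{"grip": 0.1, "xyz": [-3, 1, 10], "angular": [0, 0, -0.003]}, {"grip": 0.1, "xyz": [-3, 1, 20], "angular": [0, 0, -0.003]}, {"grip": 0.1, "xyz": [-3, 1, 30], "angular": [0, 0, -0.003]}, {"grip": 0.1, "xyz": [-3, 1, 36], "angular": [0, 0, -0.003]}, {"grip": 0.1, "xyz": [-3, 1, 40], "angular": [0, 0, -0.003]}, {"grip": 0.1, "xyz": [-3, 1, 40], "angular": [0, 0, -0.003]}, {"grip": 0.1, "xyz": [-3, 1, 40], "angular": [0, 0, -0.003]}]'

```text
time_s: 5.5
tcp_pos: [0.4865, 0.2129, 0.0647]
ee_rot: [[0.064, -0.998, 0.002], [-0.998, -0.064, 0.0], [-0.0, -0.002, -1.0]]
wrist_force: [0.7, -0.2, -1.8]
gripper_width: 0.179
gripper_force: 30.0
```

```bash
python3 -c "
from h import *
st()"
```

```text
t 5.50 p [486.5 212.9  64.7] yaw -176.35 tilt [0.0021 0.0003] F [ 0.7 -0.2 -1.8] M [-0.06  0.14 -0.02] w 0.179 gf 30.0
```

>>> move_arm --series '[{"grip": 0.1, "xyz": [0, -1, 0], "angular": [0, 0, 0]}, {"grip": 0.1, "xyz": [0, -2, 0], "angular": [0, 0, 0]}, {"grip": 0.1, "xyz": [0, -3, 0], "angular": [0, 0, 0]}, {"grip": 0.1, "xyz": [0, -4, 0], "angular": [0, 0, 0]}, {"grip": 0.1, "xyz": [0, -4.5, 0], "angular": [0, 0, 0]}, {"grip": 0.1, "xyz": [0, -4.5, 0], "angular": [0, 0, 0]}]'

```text
time_s: 6.1
tcp_pos: [0.4909, 0.213, 0.0646]
ee_rot: [[0.064, -0.998, 0.002], [-0.998, -0.064, 0.0], [-0.0, -0.002, -1.0]]
wrist_force: [0.6, -1.3, -2.6]
gripper_width: 0.175
gripper_force: 30.0
```

```bash
python3 -c "
from h import *
st()"
```

```text
t 6.10 p [490.9 213.   64.6] yaw -176.36 tilt [0.0018 0.0001] F [ 0.6 -1.3 -2.6] M [-0.    0.13 -0.04] w 0.175 gf 30.0
```

>>> move_arm --series '[{"grip": 0.1, "xyz": [0, -0.5, 0], "angular": [0, 0, 0]}, {"grip": 0.1, "xyz": [0, -1, 0], "angular": [0, 0, 0]}, {"grip": 0.1, "xyz": [0, -1.5, 0], "angular": [0, 0, 0]}, {"grip": 0.1, "xyz": [0, -1.5, 0], "angular": [0, 0, 0]}]'

```text
time_s: 6.5
tcp_pos: [0.4915, 0.2128, 0.0645]
ee_rot: [[0.063, -0.998, 0.0], [-0.998, -0.063, -0.001], [0.001, -0.0, -1.0]]
wrist_force: [-3.7, -0.0, -0.3]
gripper_width: 0.173
gripper_force: 30.0
```

```bash
python3 -c "
from h import *
st()"
```

```text
t 6.50 p [491.5 212.8  64.5] yaw -176.37 tilt [ 0.0001 -0.0008] F [-3.7 -0.  -0.3] M [ 0.13  1.34 -0.04] w 0.173 gf 30.0
```

Stock contact found (about 4 N with no yaw moment, so it lies flat). I'll ease off a little and slide along +x.

>>> move_arm --series '[{"grip": 0.1, "xyz": [2, 0.6, 0], "angular": [0, 0, 0]}, {"grip": 0.1, "xyz": [7, 0.6, 0], "angular": [0, 0, 0]}, {"grip": 0.1, "xyz": [12, 0.6, 0], "angular": [0, 0, 0]}, {"grip": 0.1, "xyz": [17, 0.6, 0], "angular": [0, 0, 0]}, {"grip": 0.1, "xyz": [22, 0.6, 0], "angular": [0, 0, 0]}, {"grip": 0.1, "xyz": [27, 0.6, 0], "angular": [0, 0, 0]}, {"grip": 0.1, "xyz": [32, 0.6, 0], "angular": [0, 0, 0]}, {"grip": 0.1, "xyz": [37, 0.6, 0], "angular": [0, 0, 0]}, {"grip": 0.1, "xyz": [42, 0.6, 0], "angular": [0, 0, 0]}, {"grip": 0.1, "xyz": [45, 0.6, 0], "angular": [0, 0, 0]}]'

```text
time_s: 7.5
tcp_pos: [0.4946, 0.1677, 0.0647]
ee_rot: [[0.063, -0.998, 0.002], [-0.998, -0.063, 0.0], [0.0, -0.002, -1.0]]
wrist_force: [-4.0, 2.4, -2.5]
gripper_width: 0.17
gripper_force: 30.0
```

```bash
python3 -c "
from h import *
st()"
```

```text
t 7.50 p [494.6 167.7  64.7] yaw -176.36 tilt [0.0018 0.0001] F [-4.   2.4 -2.5] M [ 0.77  1.26 -0.  ] w 0.170 gf 30.0
```

>>> move_arm --series '[{"grip": 0.1, "xyz": [1, 0.3, 0], "angular": [0, 0, 0]}, {"grip": 0.1, "xyz": [2, 0.3, 0], "angular": [0, 0, 0]}, {"grip": 0.1, "xyz": [3, 0.3, 0], "angular": [0, 0, 0]}, {"grip": 0.1, "xyz": [4, 0.3, 0], "angular": [0, 0, 0]}, {"grip": 0.1, "xyz": [5, 0.3, 0], "angular": [0, 0, 0]}, {"grip": 0.1, "xyz": [6, 0.3, 0], "angular": [0, 0, 0]}, {"grip": 0.1, "xyz": [7, 0.3, 0], "angular": [0, 0, 0]}, {"grip": 0.1, "xyz": [8, 0.3, 0], "angular": [0, 0, 0]}]'

```text
time_s: 8.3
tcp_pos: [0.4949, 0.1601, 0.0647]
ee_rot: [[0.064, -0.998, 0.002], [-0.998, -0.064, 0.0], [0.0, -0.002, -1.0]]
wrist_force: [-1.3, 0.6, -1.9]
gripper_width: 0.174
gripper_force: 30.0
```

```bash
python3 -c "
from h import *
st()"
```

```text
t 8.30 p [494.9 160.1  64.7] yaw -176.35 tilt [0.0021 0.0001] F [-1.3  0.6 -1.9] M [ 0.44  0.66 -0.02] w 0.174 gf 30.0
```

>>> move_arm --series '[{"grip": 0.1, "xyz": [0.5, 0, 0], "angular": [0, 0, 0]}, {"grip": 0.1, "xyz": [1, 0, 0], "angular": [0, 0, 0]}, {"grip": 0.1, "xyz": [1.5, 0, 0], "angular": [0, 0, 0]}, {"grip": 0.1, "xyz": [2, 0, 0], "angular": [0, 0, 0]}, {"grip": 0.1, "xyz": [2.5, 0, 0], "angular": [0, 0, 0]}, {"grip": 0.1, "xyz": [3, 0, 0], "angular": [0, 0, 0]}, {"grip": 0.1, "xyz": [3.5, 0, 0], "angular": [0, 0, 0]}, {"grip": 0.1, "xyz": [3.5, 0, 0], "angular": [0, 0, 0]}]'

```text
time_s: 9.1
tcp_pos: [0.495, 0.1566, 0.0647]
ee_rot: [[0.064, -0.998, 0.002], [-0.998, -0.064, 0.0], [0.0, -0.002, -1.0]]
wrist_force: [-0.2, 1.6, -2.2]
gripper_width: 0.171
gripper_force: 30.0
```

```bash
python3 -c "
from h import *
st()"
```

```text
t 9.10 p [495.  156.6  64.7] yaw -176.35 tilt [0.0019 0.0001] F [-0.2  1.6 -2.2] M [ 0.25  0.53 -0.01] w 0.171 gf 30.0
```

>>> move_arm --series '[{"grip": 0.1, "xyz": [0.4, -0.2, 0], "angular": [0, 0, 0]}, {"grip": 0.1, "xyz": [0.8, -0.2, 0], "angular": [0, 0, 0]}, {"grip": 0.1, "xyz": [1.2, -0.2, 0], "angular": [0, 0, 0]}, {"grip": 0.1, "xyz": [1.6, -0.2, 0], "angular": [0, 0, 0]}, {"grip": 0.1, "xyz": [1.6, -0.2, 0], "angular": [0, 0, 0]}]'

```text
time_s: 9.6
tcp_pos: [0.4954, 0.1557, 0.0646]
ee_rot: [[0.064, -0.998, 0.002], [-0.998, -0.064, 0.001], [-0.001, -0.002, -1.0]]
wrist_force: [-3.0, 5.0, -3.7]
gripper_width: 0.177
gripper_force: 30.0
```

```bash
python3 -c "
from h import *
st()"
```

```text
t 9.60 p [495.4 155.7  64.6] yaw -176.36 tilt [0.0022 0.0011] F [-3.   5.  -3.7] M [1.36 0.94 0.01] w 0.177 gf 30.0
```

Blade home felt: a jump to about 5 N along the slide and 3 N sideways. Next: hold, lower onto the table and ease off.

>>> move_arm --series '[{"grip": 0.1, "xyz": [0, 0, 0], "angular": [0, 0, 0]}, {"grip": 0.1, "xyz": [0, 0, 0], "angular": [0, 0, 0]}, {"grip": 0.1, "xyz": [0, 0, 0.5], "angular": [0, 0, 0]}, {"grip": 0.1, "xyz": [0, 0, 1], "angular": [0, 0, 0]}, {"grip": 0.1, "xyz": [0, 0, 1.4], "angular": [0, 0, 0]}, {"grip": 0.1, "xyz": [0, 0, 1.4], "angular": [0, 0, 0]}, {"grip": 0.1, "xyz": [0, 0, 1.4], "angular": [0, 0, 0]}]'

```text
time_s: 10.3
tcp_pos: [0.4954, 0.1553, 0.0639]
ee_rot: [[0.064, -0.998, 0.002], [-0.998, -0.064, 0.0], [-0.0, -0.002, -1.0]]
wrist_force: [-4.0, 5.2, 2.6]
gripper_width: 0.177
gripper_force: 30.0
```

```bash
python3 -c "
from h import *
st()"
```

```text
t 10.30 p [495.4 155.3  63.9] yaw -176.33 tilt [0.0022 0.0004] F [-4.   5.2  2.6] M [ 1.22  1.54 -0.01] w 0.177 gf 30.0
```

>>> move_arm --series '[{"grip": 0.1, "xyz": [-0.5, 0.4, -0.3], "angular": [0, 0, 0]}, {"grip": 0.1, "xyz": [-0.5, 0.4, -0.3], "angular": [0, 0, 0]}, {"grip": 0.3, "xyz": [-0.5, 0.4, -0.3], "angular": [0, 0, 0]}, {"grip": 0.45, "xyz": [-0.5, 0.4, -0.3], "angular": [0, 0, 0]}, {"grip": 0.45, "xyz": [-0.5, 0.4, -0.3], "angular": [0, 0, 0]}, {"grip": 0.45, "xyz": [-0.5, 0.4, -10], "angular": [0, 0, 0]}, {"grip": 0.45, "xyz": [-0.5, 0.4, -35], "angular": [0, 0, 0]}, {"grip": 0.45, "xyz": [-0.5, 0.4, -60], "angular": [0, 0, 0]}, {"grip": 0.45, "xyz": [-0.5, 0.4, -60], "angular": [0, 0, 0]}, {"grip": 0.45, "xyz": [-0.5, 0.4, -60], "angular": [0, 0, 0]}]'

```text
time_s: 11.3
tcp_pos: [0.495, 0.1557, 0.1243]
ee_rot: [[0.063, -0.998, 0.003], [-0.998, -0.063, 0.001], [-0.001, -0.003, -1.0]]
wrist_force: [-0.2, 0.2, 1.2]
gripper_width: 0.448
gripper_force: 0.0
```

```bash
python3 -c "
from h import *
st()
c=snap('scene','pics/scene3.png'); im=c['img'][:,:,::-1]
t=snap('top','pics/top3.png'); i2=t['img'][:,:,::-1]
a=cv2.resize(im[225:305,180:260],(400,400),interpolation=cv2.INTER_CUBIC); b=cv2.resize(i2[175:235,140:200],(400,400),interpolation=cv2.INTER_CUBIC)
cv2.imwrite('pics/c6.png',np.hstack([a,b]))"
```

```text
t 11.30 p [495.  155.7 124.3] yaw -176.36 tilt [0.0034 0.0013] F [-0.2  0.2  1.2] M [ 0.02  0.11 -0.05] w 0.448 gf 0.0
```

View pics/c6.png

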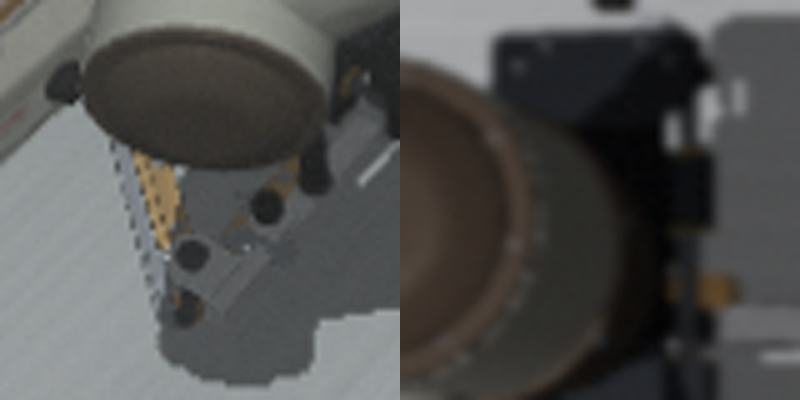

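```bash
python3 - <<'E'
from h import *
c=load("pics/scene3.png")
u=[(180+267.5/5-.5,225+207.5/5-.5)]
print(ray2(c,u,.048)*1000)
s=r.sense();R=np.array(s["ee_rot"]);p=np.array(s["tcp_pos"])*1000
print(p+R@np.array([-36-1,-4,0])); 
rel(*(ray2(c,u,.048)[0,:2]*1000),80,183.64)
E
```

```text
[[494.82204762 192.82800224  48.        ]]
[495.87827918 192.35787445 122.81453702]
shift [-37.6  -2.9  42.8] ang [-0.0007 -0.0005 -0.0001]
```

In the scene crop the blade lies flat along the second wall, the stock lies along the first, and the lock button is at (267,207). I'll move above it with the fingers shut.

>>> move_arm --series '[{"grip": 0, "xyz": [-15, -3.5, 0], "angular": [0, 0, 0]}, {"grip": 0, "xyz": [-37, -3.5, 0], "angular": [0, 0, 0]}, {"grip": 0, "xyz": [-37, -3.5, 0], "angular": [0, 0, 0]}, {"grip": 0, "xyz": [-37, -3.5, 0], "angular": [0, 0, 0]}, {"grip": 0, "xyz": [-37, -3.5, 20], "angular": [0, 0, 0]}, {"grip": 0, "xyz": [-37, -3.5, 40], "angular": [0, 0, 0]}, {"grip": 0, "xyz": [-37, -3.5, 46], "angular": [0, 0, 0]}, {"grip": 0, "xyz": [-37, -3.5, 48], "angular": [0, 0, 0]}, {"grip": 0, "xyz": [-37, -3.5, 50], "angular": [0, 0, 0]}, {"grip": 0, "xyz": [-37, -3.5, 50], "angular": [0, 0, 0]}]'

```text
time_s: 12.4
tcp_pos: [0.4963, 0.1928, 0.0738]
ee_rot: [[0.064, -0.998, 0.003], [-0.998, -0.064, 0.001], [-0.0, -0.003, -1.0]]
wrist_force: [0.7, 0.7, 0.3]
gripper_width: 0.009
gripper_force: 0.0
```

```bash
python3 -c "
from h import *
st()"
```

```text
t 12.40 p [496.3 192.8  73.8] yaw -176.35 tilt [0.0026 0.0006] F [0.7 0.7 0.3] M [ 0.04  0.16 -0.03] w 0.009 gf 0.0
```

>>> move_arm --series '[{"grip": 0, "xyz": [0, 0.5, 1], "angular": [0, 0, 0]}, {"grip": 0, "xyz": [0, 0.5, 2], "angular": [0, 0, 0]}, {"grip": 0, "xyz": [0, 0.5, 3], "angular": [0, 0, 0]}, {"grip": 0, "xyz": [0, 0.5, 4], "angular": [0, 0, 0]}, {"grip": 0, "xyz": [0, 0.5, 5], "angular": [0, 0, 0]}, {"grip": 0, "xyz": [0, 0.5, 5], "angular": [0, 0, 0]}]'

```text
time_s: 13.0
tcp_pos: [0.4954, 0.1926, 0.0681]
ee_rot: [[0.064, -0.998, 0.001], [-0.998, -0.064, -0.0], [0.0, -0.001, -1.0]]
wrist_force: [0.3, -0.4, -0.5]
gripper_width: 0.007
gripper_force: 0.0
```

```bash
python3 -c "
from h import *
st()"
```

```text
t 13.00 p [495.4 192.6  68.1] yaw -176.35 tilt [ 0.0015 -0.0002] F [ 0.3 -0.4 -0.5] M [0.02 0.11 0.02] w 0.007 gf 0.0
```

```bash
python3 - <<'E'
from h import *
c=snap('scene','pics/scene4.png'); im=c['img'][:,:,::-1]
b=cv2.imread('pics/scene3.png')
f=lambda i:cv2.resize(i[245:295,205:255],(400,400),interpolation=cv2.INTER_CUBIC)
cv2.imwrite('pics/c7.png',np.hstack([f(im),f(b)]))
s=r.sense();R=np.array(s["ee_rot"]);p=np.array(s["tcp_pos"])
print((proj(c,[p+R@[0,0,.025]])-[205,245])*8)
E
```

```text
[[223.83985244 173.95267905]]
```

View pics/c7.png

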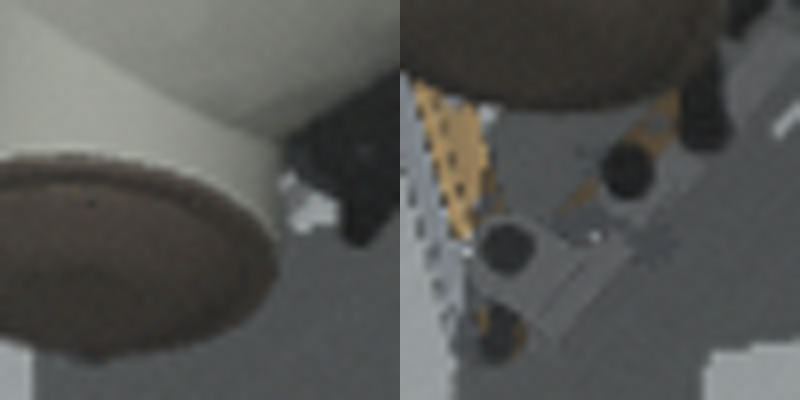

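```bash
python3 - <<'E'
from h import *
from scipy import ndimage as nd
def blob(f,box,th):
    x0,y0,x1,y1=box; g=cv2.imread(f,0)[y0:y1,x0:x1]; l,n=nd.label(g<th); out=[]
    for i in range(1,n+1):
        yy,xx=np.where(l==i); wt=(th-g[yy,xx]).astype(float)+1
        if len(xx)>=5: out.append((round((xx*wt).sum()/wt.sum()+x0,2),round((yy*wt).sum()/wt.sum()+y0,2),len(xx)))
    return out
for f,box,ths in(('pics/top0.png',(325,212,368,252),(50,70)),('pics/scene0.png',(315,155,365,185),(50,70)),('pics/scene3.png',(210,250,250,295),(40,50))):
    for th in ths: print(f,th,blob(f,box,th))
np.set_printoptions(linewidth=250)
print(cv2.imread('pics/scene0.png',0)[158:180,322:360])
E
```

```text
pics/top0.png 50 [(np.float64(341.98), np.float64(235.65), 19), (np.float64(352.05), np.float64(244.19), 44)]
pics/top0.png 70 [(np.float64(332.28), np.float64(222.15), 12), (np.float64(341.98), np.float64(235.67), 25), (np.float64(352.09), np.float64(244.11), 60)]
pics/scene0.png 50 [(np.float64(350.42), np.float64(165.8), 55), (np.float64(339.72), np.float64(169.37), 15)]
pics/scene0.png 70 [(np.float64(350.35), np.float64(166.06), 69), (np.float64(339.59), np.float64(169.49), 19), (np.float64(325.23), np.float64(170.59), 7)]
pics/scene3.png 40 [(np.float64(242.17), np.float64(258.25), 44), (np.float64(232.87), np.float64(266.12), 26)]
pics/scene3.png 50 [(np.float64(235.61), np.float64(256.38), 225), (np.float64(232.87), np.float64(266.02), 34), (np.float64(217.98), np.float64(275.57), 24), (np.float64(216.8), np.float64(286.32), 19)]
[[135 134 134 132 129 127 126 120  93  78 101 128 130 132 132 132 131 131 133 131 131 131 131 130 128 131 129 129 121 123 122 126 131 132 131 131 130 131]
 [134 133 133 130 123 121 122 104  79  93 123 133 131 132 132 132 131 132 131 129 130 131 131 1
[... 2460 characters left out ...]
15 105 105 125 144 138 124 103 107  94 105 107 106 107 107 106 105 106 106 113]
 [ 76 121 141 142 145 135 126 125 137 136 135 143 131 128 126 123 117 121 120 101 106  98 106 108 108 108 108 108 108 109 106 107 105 114 109 105 116 131]
 [ 76  84 113 135 141 136 148 159 161 162 164 157 142 131 125 121 122 114 108 106 108 105 108 106 108 109 107 107 114 111 111 103 118 128 122 114 132 132]
 [ 75  69 118 157 161 162 162 158 145 141 148 135 105 115 123 123 126 106 105 107 108 108 108 107 112 112 109 105 126 127 125 113 130 134 134 135 134 133]
 [ 75  74  90 132 142 142 146 136 112 106 106 108 111 122 128 124 125 114 105 107 112 112 103 104 122 124 126 116 131 133 132 134 133 134 134 134 132 133]]
```

```bash
python3 - <<'E'
from h import *
t,c=load('pics/top0.png'),load('pics/scene0.png')
from scipy.optimize import least_squares as L
for n,a,b in(('lock',(341.98,235.66),(339.65,169.4)),('pivot',(332.28,222.15),(325.23,170.59)),('grip',(352.07,244.15),(350.4,165.9))):
    s=L(lambda p:np.r_[proj(t,[p])[0]-a,proj(c,[p])[0]-b],[.47,-.3,.03]); print(n,np.round(s.x*1000,1),np.round(s.fun,2))
# home pose fit: lock dir from pivot in scene3
d=load('pics/scene3.png')
P=ray2(d,[(217.98,275.57)],.031)[0]*1000
for z in(.042,.048):
    q=ray2(d,[(232.87,266.07)],z)[0]*1000; v=(q-P)[:2]; print(z,P,q,np.linalg.norm(v),np.degrees(np.arctan2(v[1],v[0]))+25.46)
Q=ray2(c,[(325.23,170.59)],.031)[0]*1000
for z in(.042,.048):
    q=ray2(c,[(339.65,169.4)],z)[0]*1000; v=(q-Q)[:2]; print(z,Q,q,np.linalg.norm(v),np.degrees(np.arctan2(v[1],v[0]))+25.46)
E
```

```text
lock [ 469.7 -302.5   44.5] [ 0.14  0.25 -0.33 -0.02]
pivot [ 508.7 -277.8   33.3] [ 0.12  0.21 -0.28 -0.02]
grip [ 446.  -327.6   56.4] [ 0.18  0.31 -0.43 -0.01]
0.042 [513.7284693  234.03521984  31.        ] [497.62266219 190.77612823  42.        ] 46.160004656198204 -84.96081912032437
0.048 [513.7284693  234.03521984  31.        ] [494.94677048 193.21335036  48.        ] 44.935256077247516 -89.24664545836936
0.042 [ 508.91934598 -280.42040741   31.        ] [ 469.84288133 -305.50130442   42.        ] 46.43297841642956 -121.84596801428293
0.048 [ 508.91934598 -280.42040741   31.        ] [ 467.34521208 -299.88019156   48.        ] 45.90306970994142 -129.45691328465261
```

>>> move_arm --series '[{"grip": 0, "xyz": [0, 0, 0.5], "angular": [0, 0, 0]}, {"grip": 0, "xyz": [0, 0, 1], "angular": [0, 0, 0]}, {"grip": 0, "xyz": [0, 0, 1.5], "angular": [0, 0, 0]}, {"grip": 0, "xyz": [0, 0, 1.5], "angular": [0, 0, 0]}]'

```text
time_s: 13.45
tcp_pos: [0.4954, 0.1926, 0.0667]
ee_rot: [[0.064, -0.998, 0.002], [-0.998, -0.064, -0.0], [0.0, -0.002, -1.0]]
wrist_force: [0.2, 0.3, -0.2]
gripper_width: 0.003
gripper_force: 0.0
```

```bash
python3 -c "
from h import *
st()"
```

```text
t 13.45 p [495.4 192.6  66.7] yaw -176.35 tilt [ 0.0016 -0.0001] F [ 0.2  0.3 -0.2] M [0.06 0.12 0.02] w 0.003 gf 0.0
```

>>> move_arm --series '[{"grip": 0, "xyz": [0, 0, 0.5], "angular": [0, 0, 0]}, {"grip": 0, "xyz": [0, 0, 1], "angular": [0, 0, 0]}, {"grip": 0, "xyz": [0, 0, 1.5], "angular": [0, 0, 0]}, {"grip": 0, "xyz": [0, 0, 2], "angular": [0, 0, 0]}, {"grip": 0, "xyz": [0, 0, 2], "angular": [0, 0, 0]}]'

```text
time_s: 13.95
tcp_pos: [0.4954, 0.1926, 0.0646]
ee_rot: [[0.064, -0.998, 0.002], [-0.998, -0.064, -0.0], [0.0, -0.002, -1.0]]
wrist_force: [-0.5, -0.1, 0.2]
gripper_width: 0.004
gripper_force: 0.0
```

```bash
python3 -c "
from h import *
st()"
```

```text
t 13.95 p [495.4 192.6  64.6] yaw -176.35 tilt [ 0.0016 -0.0001] F [-0.5 -0.1  0.2] M [0.03 0.12 0.03] w 0.004 gf 0.0
```

>>> move_arm --series '[{"grip": 0, "xyz": [0, 0, 0.5], "angular": [0, 0, 0]}, {"grip": 0, "xyz": [0, 0, 1], "angular": [0, 0, 0]}, {"grip": 0, "xyz": [0, 0, 1.5], "angular": [0, 0, 0]}, {"grip": 0, "xyz": [0, 0, 2], "angular": [0, 0, 0]}, {"grip": 0, "xyz": [0, 0, 2.5], "angular": [0, 0, 0]}, {"grip": 0, "xyz": [0, 0, 2.5], "angular": [0, 0, 0]}]'

```text
time_s: 14.55
tcp_pos: [0.4954, 0.1926, 0.0622]
ee_rot: [[0.064, -0.998, 0.002], [-0.998, -0.064, -0.0], [0.0, -0.002, -1.0]]
wrist_force: [-0.4, -0.7, -0.7]
gripper_width: 0.008
gripper_force: 0.0
```

```bash
python3 -c "
from h import *
st()"
```

```text
t 14.55 p [495.4 192.6  62.2] yaw -176.35 tilt [ 0.0016 -0.    ] F [-0.4 -0.7 -0.7] M [0.02 0.13 0.04] w 0.008 gf 0.0
```

>>> move_arm --series '[{"grip": 0, "xyz": [0, 0, 0.5], "angular": [0, 0, 0]}, {"grip": 0, "xyz": [0, 0, 1], "angular": [0, 0, 0]}, {"grip": 0, "xyz": [0, 0, 1.5], "angular": [0, 0, 0]}, {"grip": 0, "xyz": [0, 0, 2], "angular": [0, 0, 0]}, {"grip": 0, "xyz": [0, 0, 2.5], "angular": [0, 0, 0]}, {"grip": 0, "xyz": [0, 0, 2.5], "angular": [0, 0, 0]}]'

```text
time_s: 15.15
tcp_pos: [0.4954, 0.1926, 0.0597]
ee_rot: [[0.064, -0.998, 0.002], [-0.998, -0.064, -0.0], [0.0, -0.002, -1.0]]
wrist_force: [0.6, -1.0, 0.1]
gripper_width: 0.007
gripper_force: 0.0
```

```bash
python3 -c "
from h import *
st()
c=load('pics/scene0.png'); g=cv2.imread('pics/scene0.png',0)
a=np.radians(107.6);y=np.array([np.cos(a),np.sin(a),0]);p=np.array([.1892,-.5951,.2265])
for h in(0,.025):
  print(h,np.round(proj(c,[p+s*y-[0,0,h] for s in(-.0585,-.0435,.0435,.0585)]),1).tolist())
np.set_printoptions(linewidth=250)
print(g[84:134:2,464:504])
"
```

```text
t 15.15 p [495.4 192.6  59.7] yaw -176.35 tilt [ 0.0016 -0.    ] F [ 0.6 -1.   0.1] M [0.02 0.09 0.03] w 0.007 gf 0.0
0 [[471.7, 107.5], [471.6, 110.1], [471.1, 126.0], [471.0, 128.9]]
0.025 [[469.0, 113.6], [468.9, 116.2], [468.3, 132.2], [468.1, 135.1]]
[[126 127 127 126 126 126 123 124 122 118 116 114 109  97  53  16   7  10  12  13  11  14   5  14  12   9   9   9   6   6   7  12  48  79  85  81  81  83  84  81]
 [126 126 127 125 126 125 124 123 121 118 115 114 107  92  17  11  11   9  12  11  14   4  14   9  10  12  13  12   9   5   8   8  60  81  83  82  81  82  81  81]
 [127 126 126 126 126 125 122 121 119 118 114 108 106  34  10  14  12  13   7   7  10  10  10  13   8  16   4  10   7   4  13   7  53  81  81  84  83  83  81  81]
 [127 128 126 126 125 124 124 121 118 115 113 107  82  15  17  19  18  20  15  10  16   9  11  12  11   7   8  11   6  15  12  37  83  80  82  80  80  81  80  82]
 [126 126 128 125 126 124 121 120 119 114 111 102  61  31  30  16  18  21  25  28  42  49  54  39  29   8  11   6   9   9  45  82  83  82  83  83  82  82  80  81]
 [126 126 126 124 125 123 120
[... 2531 characters left out ...]
84  83  83  83  84  83  83  85  82  81  84  82]
 [119 114 111  97  43  12  15  12  15  12  15  14  59  84  83  83  83  84  83  83  81  83  81  84  82  83  84  84  84  82  83  82  84  85  82  84  83  82  83  82]
 [117 113 106  80  73  51  15  17  12  19  25  70  84  83  82  84  83  85  85  81  82  83  82  83  83  84  84  83  83  84  84  83  82  84  82  83  82  82  82  82]
 [115 111 104  85  83  83  84  83  83  85  71  84  85  84  84  84  82  83  84  84  85  82  82  82  83  85  82  83  84  83  82  82  83  84  81  83  81  82  82  83]
 [113 105  70  85  85  85  83  82  83  82  84  85  83  85  84  84  82  83  85  82  83  84  83  83  82  82  81  83  82  83  83  83  83  84  82  83  83  82  83  81]]
```

>>> move_arm --series '[{"grip": 0, "xyz": [0, 0, 0.5], "angular": [0, 0, 0]}, {"grip": 0, "xyz": [0, 0, 1], "angular": [0, 0, 0]}, {"grip": 0, "xyz": [0, 0, 1.5], "angular": [0, 0, 0]}, {"grip": 0, "xyz": [0, 0, 2], "angular": [0, 0, 0]}, {"grip": 0, "xyz": [0, 0, 2.5], "angular": [0, 0, 0]}, {"grip": 0, "xyz": [0, 0, 2.5], "angular": [0, 0, 0]}]'

```text
time_s: 15.75
tcp_pos: [0.4954, 0.1926, 0.0571]
ee_rot: [[0.064, -0.998, 0.002], [-0.998, -0.064, -0.0], [0.0, -0.002, -1.0]]
wrist_force: [-0.2, 0.2, 0.4]
gripper_width: 0.006
gripper_force: 0.0
```

```bash
python3 -c "
from h import *
st()"
```

```text
t 15.75 p [495.4 192.6  57.1] yaw -176.35 tilt [ 0.0015 -0.0001] F [-0.2  0.2  0.4] M [0.02 0.12 0.01] w 0.006 gf 0.0
```

>>> move_arm --series '[{"grip": 0, "xyz": [0, 0, 0.5], "angular": [0, 0, 0]}, {"grip": 0, "xyz": [0, 0, 1], "angular": [0, 0, 0]}, {"grip": 0, "xyz": [0, 0, 1.5], "angular": [0, 0, 0]}, {"grip": 0, "xyz": [0, 0, 2], "angular": [0, 0, 0]}, {"grip": 0, "xyz": [0, 0, 2], "angular": [0, 0, 0]}]'

```text
time_s: 16.25
tcp_pos: [0.4954, 0.1926, 0.0551]
ee_rot: [[0.064, -0.998, 0.002], [-0.998, -0.064, -0.0], [0.0, -0.002, -1.0]]
wrist_force: [0.9, -0.1, -0.3]
gripper_width: 0.006
gripper_force: 0.0
```

```bash
python3 -c "
from h import *
st()
t=snap('top','pics/top5.png')
print(np.round(proj(t,[[.4954,.1926,.05],[.4954,.1555,.078]]),1))"
```

```text
t 16.25 p [495.4 192.6  55.1] yaw -176.35 tilt [ 0.0016 -0.0001] F [ 0.9 -0.1 -0.3] M [0.   0.06 0.03] w 0.006 gf 0.0
[[170.2 222.5]
 [181.2 222.2]]
```

>>> move_arm --series '[{"grip": 0, "xyz": [0, 0, 0.5], "angular": [0, 0, 0]}, {"grip": 0, "xyz": [0, 0, 1], "angular": [0, 0, 0]}, {"grip": 0, "xyz": [0, 0, 1.5], "angular": [0, 0, 0]}, {"grip": 0, "xyz": [0, 0, 2], "angular": [0, 0, 0]}, {"grip": 0, "xyz": [0, 0, 2], "angular": [0, 0, 0]}]'

```text
time_s: 16.8
tcp_pos: [0.4955, 0.1927, 0.0534]
ee_rot: [[0.064, -0.998, 0.002], [-0.998, -0.064, -0.0], [0.0, -0.002, -1.0]]
wrist_force: [0.2, -0.3, 1.7]
gripper_width: 0.005
gripper_force: 1.0
```

```bash
python3 -c "
from h import *
st()"
```

```text
t 16.80 p [495.5 192.7  53.4] yaw -176.34 tilt [ 0.0018 -0.    ] F [ 0.2 -0.3  1.7] M [-0.02  0.31 -0.02] w 0.005 gf 1.0
```

>>> move_arm --series '[{"grip": 0, "xyz": [0, 0, 0.5], "angular": [0, 0, 0]}, {"grip": 0, "xyz": [0, 0, 1], "angular": [0, 0, 0]}, {"grip": 0, "xyz": [0, 0, 1.5], "angular": [0, 0, 0]}, {"grip": 0, "xyz": [0, 0, 2], "angular": [0, 0, 0]}, {"grip": 0, "xyz": [0, 0, 2], "angular": [0, 0, 0]}]'

```text
time_s: 17.3
tcp_pos: [0.4956, 0.1927, 0.0522]
ee_rot: [[0.064, -0.998, 0.002], [-0.998, -0.064, 0.0], [0.0, -0.002, -1.0]]
wrist_force: [-2.7, -1.0, 7.6]
gripper_width: 0.003
gripper_force: 3.6
```

```bash
python3 -c "
from h import *
st()"
```

```text
t 17.30 p [495.6 192.7  52.2] yaw -176.33 tilt [0.0021 0.    ] F [-2.7 -1.   7.6] M [-0.1   0.85 -0.01] w 0.003 gf 3.6
```

>>> move_arm --series '[{"grip": 0, "xyz": [0, 0, 0.5], "angular": [0, 0, 0]}, {"grip": 0, "xyz": [0, 0, 1], "angular": [0, 0, 0]}, {"grip": 0, "xyz": [0, 0, 1.5], "angular": [0, 0, 0]}, {"grip": 0, "xyz": [0, 0, 1.5], "angular": [0, 0, 0]}]'

```text
time_s: 17.7
tcp_pos: [0.4955, 0.1927, 0.0507]
ee_rot: [[0.064, -0.998, 0.002], [-0.998, -0.064, 0.0], [0.0, -0.002, -1.0]]
wrist_force: [-2.4, -0.5, 7.1]
gripper_width: 0.003
gripper_force: 3.6
```

```bash
python3 -c "
from h import *
st()"
```

```text
t 17.70 p [495.5 192.7  50.7] yaw -176.33 tilt [0.0021 0.    ] F [-2.4 -0.5  7.1] M [-0.1   0.88 -0.02] w 0.003 gf 3.6
```

The force stays constant at about 7.5 N while moving: this is the button travelling down, so the fingertips are shorter than stated. I'll keep pressing.

>>> move_arm --series '[{"grip": 0, "xyz": [0, 0, 0.7], "angular": [0, 0, 0]}, {"grip": 0, "xyz": [0, 0, 1.4], "angular": [0, 0, 0]}, {"grip": 0, "xyz": [0, 0, 2.1], "angular": [0, 0, 0]}, {"grip": 0, "xyz": [0, 0, 2.8], "angular": [0, 0, 0]}, {"grip": 0, "xyz": [0, 0, 3.5], "angular": [0, 0, 0]}, {"grip": 0, "xyz": [0, 0, 3.5], "angular": [0, 0, 0]}]'

```text
time_s: 18.3
tcp_pos: [0.4955, 0.1926, 0.0478]
ee_rot: [[0.064, -0.998, 0.002], [-0.998, -0.064, -0.0], [0.0, -0.002, -1.0]]
wrist_force: [-3.7, -0.8, 12.0]
gripper_width: 0.002
gripper_force: 5.8
```

```bash
python3 -c "
from h import *
st()"
```

```text
t 18.30 p [495.5 192.6  47.8] yaw -176.31 tilt [ 0.0021 -0.0002] F [-3.7 -0.8 12. ] M [-0.17  1.4  -0.05] w 0.002 gf 5.8
```

>>> move_arm --series '[{"grip": 0, "xyz": [0, 0, 0.4], "angular": [0, 0, 0]}, {"grip": 0, "xyz": [0, 0, 0.8], "angular": [0, 0, 0]}, {"grip": 0, "xyz": [0, 0, 1.2], "angular": [0, 0, 0]}, {"grip": 0, "xyz": [0, 0, 1.2], "angular": [0, 0, 0]}]'

```text
time_s: 18.7
tcp_pos: [0.4955, 0.1927, 0.0473]
ee_rot: [[0.065, -0.998, 0.002], [-0.998, -0.065, -0.0], [0.0, -0.002, -1.0]]
wrist_force: [-5.4, -1.9, 16.1]
gripper_width: 0.006
gripper_force: 7.8
```

```bash
python3 -c "
from h import *
st()"
```

```text
t 18.70 p [495.5 192.7  47.3] yaw -176.30 tilt [ 0.0023 -0.0002] F [-5.4 -1.9 16.1] M [-0.25  1.78 -0.03] w 0.006 gf 7.8
```

>>> move_arm --series '[{"grip": 0, "xyz": [0, 0, 0.3], "angular": [0, 0, 0]}, {"grip": 0, "xyz": [0, 0, 0.6], "angular": [0, 0, 0]}, {"grip": 0, "xyz": [0, 0, 0.6], "angular": [0, 0, 0]}, {"grip": 0, "xyz": [0, 0, 0.6], "angular": [0, 0, 0]}]'

```text
time_s: 19.1
tcp_pos: [0.4956, 0.1927, 0.0472]
ee_rot: [[0.065, -0.998, 0.002], [-0.998, -0.065, -0.0], [0.0, -0.002, -1.0]]
wrist_force: [-5.8, -1.3, 20.0]
gripper_width: 0.01
gripper_force: 9.6
```

```bash
python3 -c "
from h import *
st()"
```

```text
t 19.10 p [495.6 192.7  47.2] yaw -176.28 tilt [ 0.0025 -0.0002] F [-5.8 -1.3 20. ] M [-0.27  2.23  0.04] w 0.010 gf 9.6
```

Locked: 20 N against the stop with no further travel. I'll raise the arm and move back over the grip post.

>>> move_arm --series '[{"grip": 0, "xyz": [0, 0, -3], "angular": [0, 0, 0]}, {"grip": 0, "xyz": [0, 0, -15], "angular": [0, 0, 0]}, {"grip": 0, "xyz": [0, 0, -45], "angular": [0, 0, 0]}, {"grip": 0.2, "xyz": [0, 0, -80], "angular": [0, 0, 0]}, {"grip": 0.5, "xyz": [0, 0, -80], "angular": [0, 0, 0]}, {"grip": 0.5, "xyz": [0, 0, -80], "angular": [0, 0, 0]}, {"grip": 0.5, "xyz": [20, 2, -80], "angular": [0, 0, 0]}, {"grip": 0.5, "xyz": [37, 3, -80], "angular": [0, 0, 0]}, {"grip": 0.5, "xyz": [37, 3, -80], "angular": [0, 0, 0]}, {"grip": 0.5, "xyz": [37, 3, -80], "angular": [0, 0, 0]}]'

```text
time_s: 20.1
tcp_pos: [0.4947, 0.1549, 0.1239]
ee_rot: [[0.063, -0.998, 0.001], [-0.998, -0.063, -0.0], [0.001, -0.001, -1.0]]
wrist_force: [-0.5, 0.6, 0.8]
gripper_width: 0.481
gripper_force: 0.0
```

```bash
python3 - <<'E'
from h import *
exec(open('/dev/null').read())
st(); rel(495.4,155.4,64.5,183.65)
from scipy import ndimage as nd
c=snap('scene','pics/scene6.png')
g=cv2.imread('pics/scene6.png',0)[250:295,205:250]
for th in(40,50):
    l,n=nd.label(g<th)
    for i in range(1,n+1):
        yy,xx=np.where(l==i)
        if len(xx)>=5: print(th,round(xx.mean()+205,2),round(yy.mean()+250,2),len(xx))
E
```

```text
t 20.10 p [494.7 154.9 123.9] yaw -176.41 tilt [ 0.0009 -0.0005] F [-0.5  0.6  0.8] M [0.08 0.11 0.02] w 0.481 gf 0.0
shift [-0.5 -0.7 59.4] ang [-0.0009 -0.0006 -0.0011]
40 242.22 257.89 45
40 232.88 267.31 26
50 230.24 254.93 237
50 233.22 267.12 32
50 218.0 275.71 24
50 216.79 286.37 19
```

The lock blob dropped 1.2 px and the pivot did not move. I'll regrasp the post.

>>> move_arm --series '[{"grip": 0.5, "xyz": [-0.5, -0.7, 20], "angular": [0, 0, 0]}, {"grip": 0.5, "xyz": [-0.5, -0.7, 40], "angular": [0, 0, 0]}, {"grip": 0.5, "xyz": [-0.5, -0.7, 55], "angular": [0, 0, 0]}, {"grip": 0.5, "xyz": [-0.5, -0.7, 58.5], "angular": [0, 0, 0]}, {"grip": 0.5, "xyz": [-0.5, -0.7, 58.5], "angular": [0, 0, 0]}, {"grip": 0.3, "xyz": [-0.5, -0.7, 58.5], "angular": [0, 0, 0]}, {"grip": 0.1, "xyz": [-0.5, -0.7, 58.5], "angular": [0, 0, 0]}, {"grip": 0.1, "xyz": [-0.5, -0.7, 58.5], "angular": [0, 0, 0]}, {"grip": 0.1, "xyz": [-0.5, -0.7, 58.5], "angular": [0, 0, 0]}]'

```text
time_s: 21.05
tcp_pos: [0.4957, 0.1562, 0.0665]
ee_rot: [[0.064, -0.998, 0.003], [-0.998, -0.064, 0.001], [-0.0, -0.003, -1.0]]
wrist_force: [0.5, 0.8, -0.4]
gripper_width: 0.219
gripper_force: 0.0
```

```bash
python3 -c "
from h import *
st()"
```

```text
t 21.05 p [495.7 156.2  66.5] yaw -176.35 tilt [0.0026 0.0006] F [ 0.5  0.8 -0.4] M [ 0.    0.07 -0.03] w 0.219 gf 0.0
```

>>> move_arm --series '[{"grip": 0.22, "xyz": [0.7, 0.3, 1.5], "angular": [0, 0, 0]}, {"grip": 0.1, "xyz": [0.7, 0.3, 1.5], "angular": [0, 0, 0]}, {"grip": 0.1, "xyz": [0.7, 0.3, 1.5], "angular": [0, 0, 0]}, {"grip": 0.1, "xyz": [0.7, 0.3, 1.5], "angular": [0, 0, 0]}, {"grip": 0.1, "xyz": [0.7, 0.3, 1.5], "angular": [0, 0, 0]}]'

```text
time_s: 21.55
tcp_pos: [0.495, 0.1552, 0.0643]
ee_rot: [[0.064, -0.998, 0.001], [-0.998, -0.064, -0.0], [0.0, -0.001, -1.0]]
wrist_force: [-0.2, -0.5, 0.1]
gripper_width: 0.17
gripper_force: 30.0
```

```bash
python3 -c "
from h import *
st()"
```

```text
t 21.55 p [495.  155.2  64.3] yaw -176.35 tilt [ 0.0011 -0.0003] F [-0.2 -0.5  0.1] M [-0.05  0.24 -0.01] w 0.170 gf 30.0
```

>>> move_arm --series '[{"grip": 0.1, "xyz": [0, 0.5, -0.7], "angular": [0, 0, 0]}, {"grip": 0.1, "xyz": [-4, 2, -0.7], "angular": [0, 0, 0]}, {"grip": 0.1, "xyz": [-8, 5, -1], "angular": [0, 0, 0]}, {"grip": 0.1, "xyz": [-10, 6, -15], "angular": [0, 0, 0]}, {"grip": 0.1, "xyz": [-10, 6, -40], "angular": [0, 0, 0]}, {"grip": 0.1, "xyz": [-10, 6, -60], "angular": [0, 0, 0]}, {"grip": 0.1, "xyz": [15, -3, -60], "angular": [0, 0, 0]}, {"grip": 0.1, "xyz": [45, -14, -60], "angular": [0, 0, 0]}, {"grip": 0.1, "xyz": [75, -25, -60], "angular": [0, 0, 0]}, {"grip": 0.1, "xyz": [105, -35, -60], "angular": [0, 0, 0]}]'

```text
time_s: 22.55
tcp_pos: [0.5366, 0.0521, 0.1243]
ee_rot: [[0.064, -0.998, 0.001], [-0.998, -0.064, 0.0], [0.0, -0.001, -1.0]]
wrist_force: [0.6, 1.1, -2.5]
gripper_width: 0.173
gripper_force: 30.0
```

>>> move_arm --series '[{"grip": 0.1, "xyz": [25, -8, 0], "angular": [0, 0, 0]}, {"grip": 0.1, "xyz": [45, -14, 0], "angular": [0, 0, 0]}, {"grip": 0.1, "xyz": [55, -18, 0], "angular": [0, 0, 0]}, {"grip": 0.1, "xyz": [55, -18, 0], "angular": [0, 0, 0]}, {"grip": 0.1, "xyz": [55, -18, 0], "angular": [0, 0, 0]}, {"grip": 0.1, "xyz": [55, -18, 0], "angular": [0, 0, 0]}]'

```text
time_s: 23.15
tcp_pos: [0.5579, -0.0, 0.1245]
ee_rot: [[0.065, -0.998, 0.001], [-0.998, -0.065, 0.0], [-0.0, -0.001, -1.0]]
wrist_force: [-0.3, 0.1, -1.5]
gripper_width: 0.17
gripper_force: 30.0
```

```bash
python3 - <<'E'
from h import *
st(); rel(557.9,-0.9,65.5,183.55)
c=snap('scene','pics/scene7.png'); t=snap('top','pics/top7.png')
a=cv2.resize(c['img'][150:250,180:310,::-1],(450,346),interpolation=cv2.INTER_CUBIC); b=cv2.resize(t['img'][140:215,225:300,::-1],(346,346),interpolation=cv2.INTER_CUBIC)
cv2.imwrite('pics/c8.png',np.hstack([a,b]))
E
```

```text
t 23.15 p [557.9  -0.  124.5] yaw -176.29 tilt [0.0014 0.0002] F [-0.3  0.1 -1.5] M [-0.11  0.15 -0.02] w 0.170 gf 30.0
shift [ 0.9  0.1 59. ] ang [-0.0014  0.0001  0.0028]
```

>>> move_arm --series '[{"grip": 0.1, "xyz": [0.5, 0, 15], "angular": [0, 0, 0.002]}, {"grip": 0.1, "xyz": [0.5, 0, 30], "angular": [0, 0, 0.002]}, {"grip": 0.1, "xyz": [0.5, 0, 42], "angular": [0, 0, 0.002]}, {"grip": 0.1, "xyz": [0.5, 0, 50], "angular": [0, 0, 0.002]}, {"grip": 0.1, "xyz": [0.5, 0, 56], "angular": [0, 0, 0.002]}, {"grip": 0.1, "xyz": [0.5, 0, 59], "angular": [0, 0, 0.002]}, {"grip": 0.1, "xyz": [0.5, 0, 59], "angular": [0, 0, 0.002]}, {"grip": 0.1, "xyz": [0.5, 0, 59], "angular": [0, 0, 0.002]}]'

```text
time_s: 24.05
tcp_pos: [0.5588, -0.0014, 0.066]
ee_rot: [[0.062, -0.998, 0.003], [-0.998, -0.062, 0.0], [-0.0, -0.003, -1.0]]
wrist_force: [0.1, -0.6, -3.5]
gripper_width: 0.172
gripper_force: 30.0
```

```bash
python3 -c "
from h import *
st()"
```

```text
t 24.05 p [558.8  -1.4  66. ] yaw -176.46 tilt [0.0027 0.0002] F [ 0.1 -0.6 -3.5] M [-0.03  0.07 -0.01] w 0.172 gf 30.0
```

>>> move_arm --series '[{"grip": 0.1, "xyz": [8, 0, 0], "angular": [0, 0, -0.001]}, {"grip": 0.1, "xyz": [16, 0, 0], "angular": [0, 0, -0.001]}, {"grip": 0.1, "xyz": [20, -1, 0], "angular": [0, 0, -0.001]}, {"grip": 0.1, "xyz": [20, -2, 0], "angular": [0, 0, -0.001]}, {"grip": 0.1, "xyz": [20, -3, 0], "angular": [0, 0, -0.001]}, {"grip": 0.1, "xyz": [20, -4, 0], "angular": [0, 0, -0.001]}, {"grip": 0.1, "xyz": [20, -4, 0], "angular": [0, 0, -0.001]}]'

```text
time_s: 24.75
tcp_pos: [0.5638, -0.021, 0.0655]
ee_rot: [[0.063, -0.998, 0.002], [-0.998, -0.063, 0.0], [0.0, -0.002, -1.0]]
wrist_force: [-0.1, 0.2, -2.1]
gripper_width: 0.177
gripper_force: 30.0
```

```bash
python3 -c "
from h import *
st()"
```

```text
t 24.75 p [563.8 -21.   65.5] yaw -176.39 tilt [0.0019 0.0001] F [-0.1  0.2 -2.1] M [-0.04  0.18  0.03] w 0.177 gf 30.0
```

>>> move_arm --series '[{"grip": 0.1, "xyz": [0, -0.5, 0], "angular": [0, 0, 0]}, {"grip": 0.1, "xyz": [0, -1, 0], "angular": [0, 0, 0]}, {"grip": 0.1, "xyz": [0, -1.5, 0], "angular": [0, 0, 0]}, {"grip": 0.1, "xyz": [0, -1.5, 0], "angular": [0, 0, 0]}, {"grip": 0.1, "xyz": [0, -1.5, 0], "angular": [0, 0, 0]}]'

```text
time_s: 25.25
tcp_pos: [0.5651, -0.021, 0.0656]
ee_rot: [[0.063, -0.998, 0.002], [-0.998, -0.063, 0.0], [0.0, -0.002, -1.0]]
wrist_force: [-0.3, 0.2, -2.3]
gripper_width: 0.177
gripper_force: 30.0
```

```bash
python3 -c "
from h import *
st()"
```

```text
t 25.25 p [565.1 -21.   65.6] yaw -176.40 tilt [0.0017 0.0001] F [-0.3  0.2 -2.3] M [-0.    0.13 -0.03] w 0.177 gf 30.0
```

>>> move_arm --series '[{"grip": 0.1, "xyz": [0, -0.5, 0], "angular": [0, 0, 0]}, {"grip": 0.1, "xyz": [0, -1, 0], "angular": [0, 0, 0]}, {"grip": 0.1, "xyz": [0, -1.3, 0], "angular": [0, 0, 0]}, {"grip": 0.1, "xyz": [0, -1.3, 0], "angular": [0, 0, 0]}, {"grip": 0.1, "xyz": [0, -1.3, 0], "angular": [0, 0, 0]}]'

```text
time_s: 25.75
tcp_pos: [0.5659, -0.0211, 0.0655]
ee_rot: [[0.063, -0.998, 0.001], [-0.998, -0.063, -0.0], [0.0, -0.001, -1.0]]
wrist_force: [-1.2, 0.5, -1.3]
gripper_width: 0.175
gripper_force: 30.0
```

```bash
python3 -c "
from h import *
st()"
```

```text
t 25.75 p [565.9 -21.1  65.5] yaw -176.42 tilt [ 0.0006 -0.0001] F [-1.2  0.5 -1.3] M [-0.07  0.75 -0.03] w 0.175 gf 30.0
```

>>> move_arm --series '[{"grip": 0.1, "xyz": [2, 0, 0], "angular": [0, 0, 0]}, {"grip": 0.1, "xyz": [6, 0, 0], "angular": [0, 0, 0]}, {"grip": 0.1, "xyz": [10, 0, 0], "angular": [0, 0, 0]}, {"grip": 0.1, "xyz": [14, 0, 0], "angular": [0, 0, 0]}, {"grip": 0.1, "xyz": [18, 0, 0], "angular": [0, 0, 0]}, {"grip": 0.1, "xyz": [22, 0, 0], "angular": [0, 0, 0]}, {"grip": 0.1, "xyz": [26, 0, 0], "angular": [0, 0, 0]}, {"grip": 0.1, "xyz": [30, 0, 0], "angular": [0, 0, 0]}, {"grip": 0.1, "xyz": [34, 0, 0], "angular": [0, 0, 0]}, {"grip": 0.1, "xyz": [38, 0, 0], "angular": [0, 0, 0]}]'

```text
time_s: 26.75
tcp_pos: [0.5686, -0.0592, 0.0655]
ee_rot: [[0.063, -0.998, 0.001], [-0.998, -0.063, 0.0], [-0.0, -0.001, -1.0]]
wrist_force: [-2.8, 1.9, -2.0]
gripper_width: 0.172
gripper_force: 30.0
```

```bash
python3 -c "
from h import *
st()"
```

```text
t 26.75 p [568.6 -59.2  65.5] yaw -176.42 tilt [0.0013 0.0001] F [-2.8  1.9 -2. ] M [0.88 1.28 0.02] w 0.172 gf 30.0
```

>>> move_arm --series '[{"grip": 0.1, "xyz": [4, 0.2, 0], "angular": [0, 0, 0]}, {"grip": 0.1, "xyz": [8, 0.2, 0], "angular": [0, 0, 0]}, {"grip": 0.1, "xyz": [12, 0.2, 0], "angular": [0, 0, 0]}, {"grip": 0.1, "xyz": [16, 0.3, 0], "angular": [0, 0, 0]}, {"grip": 0.1, "xyz": [20, 0.3, 0], "angular": [0, 0, 0]}, {"grip": 0.1, "xyz": [24, 0.3, 0], "angular": [0, 0, 0]}, {"grip": 0.1, "xyz": [28, 0.3, 0], "angular": [0, 0, 0]}, {"grip": 0.1, "xyz": [32, 0.3, 0], "angular": [0, 0, 0]}, {"grip": 0.1, "xyz": [35, 0.3, 0], "angular": [0, 0, 0]}, {"grip": 0.1, "xyz": [35, 0.3, 0], "angular": [0, 0, 0]}]'

```text
time_s: 27.75
tcp_pos: [0.5709, -0.0945, 0.0656]
ee_rot: [[0.062, -0.998, 0.002], [-0.998, -0.062, -0.0], [0.0, -0.002, -1.0]]
wrist_force: [-1.2, 0.5, -3.1]
gripper_width: 0.171
gripper_force: 30.0
```

```bash
python3 -c "
from h import *
st()"
```

```text
t 27.75 p [570.9 -94.5  65.6] yaw -176.43 tilt [ 0.0022 -0.0003] F [-1.2  0.5 -3.1] M [ 0.1   0.73 -0.02] w 0.171 gf 30.0
```

>>> move_arm --series '[{"grip": 0.1, "xyz": [2, 0, 0], "angular": [0, 0, 0]}, {"grip": 0.1, "xyz": [4, 0, 0], "angular": [0, 0, 0]}, {"grip": 0.1, "xyz": [6, 0, 0], "angular": [0, 0, 0]}, {"grip": 0.1, "xyz": [7, 0, 0], "angular": [0, 0, 0]}, {"grip": 0.1, "xyz": [8, 0, 0], "angular": [0, 0, 0]}, {"grip": 0.1, "xyz": [9, 0, 0], "angular": [0, 0, 0]}, {"grip": 0.1, "xyz": [10, 0, 0], "angular": [0, 0, 0]}, {"grip": 0.1, "xyz": [10, 0, 0], "angular": [0, 0, 0]}]'

```text
time_s: 28.55
tcp_pos: [0.5714, -0.104, 0.0656]
ee_rot: [[0.063, -0.998, 0.002], [-0.998, -0.063, -0.0], [0.0, -0.002, -1.0]]
wrist_force: [-1.6, 0.8, -2.6]
gripper_width: 0.177
gripper_force: 30.0
```

```bash
python3 -c "
from h import *
st()"
```

```text
t 28.55 p [ 571.4 -104.    65.6] yaw -176.42 tilt [ 0.0019 -0.0001] F [-1.6  0.8 -2.6] M [ 0.44  0.7  -0.  ] w 0.177 gf 30.0
```

>>> move_arm --series '[{"grip": 0.1, "xyz": [0.6, 0, 0], "angular": [0, 0, 0]}, {"grip": 0.1, "xyz": [1.2, 0, 0], "angular": [0, 0, 0]}, {"grip": 0.1, "xyz": [1.8, 0, 0], "angular": [0, 0, 0]}, {"grip": 0.1, "xyz": [2.4, 0, 0], "angular": [0, 0, 0]}, {"grip": 0.1, "xyz": [3, 0, 0], "angular": [0, 0, 0]}, {"grip": 0.1, "xyz": [3, 0, 0], "angular": [0, 0, 0]}, {"grip": 0.1, "xyz": [3, 0, 0], "angular": [0, 0, 0]}]'

```text
time_s: 29.25
tcp_pos: [0.5715, -0.1069, 0.0656]
ee_rot: [[0.063, -0.998, 0.002], [-0.998, -0.063, -0.0], [0.0, -0.002, -1.0]]
wrist_force: [-0.7, 0.3, -2.9]
gripper_width: 0.17
gripper_force: 30.0
```

```bash
python3 -c "
from h import *
st()"
```

```text
t 29.25 p [ 571.5 -106.9   65.6] yaw -176.41 tilt [ 0.0019 -0.0001] F [-0.7  0.3 -2.9] M [0.44 0.62 0.05] w 0.170 gf 30.0
```

>>> move_arm --series '[{"grip": 0.1, "xyz": [0.5, -0.2, 0], "angular": [0, 0, 0]}, {"grip": 0.1, "xyz": [1, -0.2, 0], "angular": [0, 0, 0]}, {"grip": 0.1, "xyz": [1.5, -0.2, 0], "angular": [0, 0, 0]}, {"grip": 0.1, "xyz": [2, -0.2, 0], "angular": [0, 0, 0]}, {"grip": 0.1, "xyz": [2.5, -0.2, 0], "angular": [0, 0, 0]}, {"grip": 0.1, "xyz": [2.5, -0.2, 0], "angular": [0, 0, 0]}]'

```text
time_s: 29.85
tcp_pos: [0.5717, -0.1094, 0.0655]
ee_rot: [[0.062, -0.998, 0.001], [-0.998, -0.062, 0.0], [0.0, -0.001, -1.0]]
wrist_force: [-1.4, 2.5, -2.1]
gripper_width: 0.172
gripper_force: 30.0
```

```bash
python3 -c "
from h import *
st()"
```

```text
t 29.85 p [ 571.7 -109.4   65.5] yaw -176.42 tilt [0.0015 0.    ] F [-1.4  2.5 -2.1] M [0.61 0.8  0.04] w 0.172 gf 30.0
```

>>> move_arm --series '[{"grip": 0.1, "xyz": [0.5, 0, 0], "angular": [0, 0, 0]}, {"grip": 0.1, "xyz": [1, 0, 0], "angular": [0, 0, 0]}, {"grip": 0.1, "xyz": [1.5, 0, 0], "angular": [0, 0, 0]}, {"grip": 0.1, "xyz": [2, 0, 0], "angular": [0, 0, 0]}, {"grip": 0.1, "xyz": [2, 0, 0], "angular": [0, 0, 0]}]'

```text
time_s: 30.35
tcp_pos: [0.5719, -0.1114, 0.0656]
ee_rot: [[0.063, -0.998, 0.002], [-0.998, -0.063, 0.0], [0.0, -0.002, -1.0]]
wrist_force: [-2.4, 1.6, -2.8]
gripper_width: 0.174
gripper_force: 30.0
```

```bash
python3 -c "
from h import *
st()"
```

```text
t 30.35 p [ 571.9 -111.4   65.6] yaw -176.41 tilt [0.0016 0.    ] F [-2.4  1.6 -2.8] M [0.58 0.8  0.03] w 0.174 gf 30.0
```

>>> move_arm --series '[{"grip": 0.1, "xyz": [0.5, 0, 0], "angular": [0, 0, 0]}, {"grip": 0.1, "xyz": [1, 0, 0], "angular": [0, 0, 0]}, {"grip": 0.1, "xyz": [1.5, 0, 0], "angular": [0, 0, 0]}, {"grip": 0.1, "xyz": [2, 0, 0], "angular": [0, 0, 0]}, {"grip": 0.1, "xyz": [2, 0, 0], "angular": [0, 0, 0]}]'

```text
time_s: 30.85
tcp_pos: [0.5721, -0.1134, 0.0656]
ee_rot: [[0.062, -0.998, 0.002], [-0.998, -0.062, 0.0], [0.0, -0.002, -1.0]]
wrist_force: [-2.2, 1.0, -2.1]
gripper_width: 0.17
gripper_force: 30.0
```

```bash
python3 -c "
from h import *
st()"
```

```text
t 30.85 p [ 572.1 -113.4   65.6] yaw -176.42 tilt [0.0017 0.    ] F [-2.2  1.  -2.1] M [0.6  0.88 0.02] w 0.170 gf 30.0
```

>>> move_arm --series '[{"grip": 0.1, "xyz": [0.5, 0, 0], "angular": [0, 0, 0]}, {"grip": 0.1, "xyz": [1, 0, 0], "angular": [0, 0, 0]}, {"grip": 0.1, "xyz": [1.5, 0, 0], "angular": [0, 0, 0]}, {"grip": 0.1, "xyz": [1.8, 0, 0], "angular": [0, 0, 0]}, {"grip": 0.1, "xyz": [1.8, 0, 0], "angular": [0, 0, 0]}]'

```text
time_s: 31.35
tcp_pos: [0.5722, -0.1152, 0.0656]
ee_rot: [[0.063, -0.998, 0.002], [-0.998, -0.063, 0.0], [0.0, -0.002, -1.0]]
wrist_force: [-2.6, 1.8, -2.4]
gripper_width: 0.171
gripper_force: 30.0
```

```bash
python3 -c "
from h import *
st()"
```

```text
t 31.35 p [ 572.2 -115.2   65.6] yaw -176.41 tilt [0.0018 0.    ] F [-2.6  1.8 -2.4] M [0.62 0.84 0.01] w 0.171 gf 30.0
```

>>> move_arm --series '[{"grip": 0.1, "xyz": [0.5, 0, 0], "angular": [0, 0, 0]}, {"grip": 0.1, "xyz": [1, 0, 0], "angular": [0, 0, 0]}, {"grip": 0.1, "xyz": [1.5, 0, 0], "angular": [0, 0, 0]}, {"grip": 0.1, "xyz": [1.8, 0, 0], "angular": [0, 0, 0]}, {"grip": 0.1, "xyz": [1.8, 0, 0], "angular": [0, 0, 0]}]'

```text
time_s: 31.85
tcp_pos: [0.5724, -0.1169, 0.0656]
ee_rot: [[0.063, -0.998, 0.002], [-0.998, -0.063, 0.0], [0.0, -0.002, -1.0]]
wrist_force: [-2.1, 1.3, -3.5]
gripper_width: 0.176
gripper_force: 30.0
```

```bash
python3 -c "
from h import *
st()"
```

```text
t 31.85 p [ 572.4 -116.9   65.6] yaw -176.41 tilt [0.0018 0.    ] F [-2.1  1.3 -3.5] M [0.6  0.79 0.06] w 0.176 gf 30.0
```

>>> move_arm --series '[{"grip": 0.1, "xyz": [0.5, 0, 0], "angular": [0, 0, 0]}, {"grip": 0.1, "xyz": [1, 0, 0], "angular": [0, 0, 0]}, {"grip": 0.1, "xyz": [1.5, 0, 0], "angular": [0, 0, 0]}, {"grip": 0.1, "xyz": [1.8, 0, 0], "angular": [0, 0, 0]}, {"grip": 0.1, "xyz": [1.8, 0, 0], "angular": [0, 0, 0]}]'

```text
time_s: 32.35
tcp_pos: [0.5725, -0.1184, 0.0655]
ee_rot: [[0.063, -0.998, 0.002], [-0.998, -0.063, 0.0], [-0.0, -0.002, -1.0]]
wrist_force: [-1.2, 3.9, -2.3]
gripper_width: 0.172
gripper_force: 30.0
```

```bash
python3 -c "
from h import *
st()"
```

```text
t 32.35 p [ 572.5 -118.4   65.5] yaw -176.41 tilt [0.0018 0.0004] F [-1.2  3.9 -2.3] M [1.34 0.86 0.02] w 0.172 gf 30.0
```

Home on the guide: slide force rose from 1.5 to 3.9 N. I'll hold, lower to the table and hold again.

>>> move_arm --series '[{"grip": 0.1, "xyz": [0.3, -0.1, 0], "angular": [0, 0, 0]}, {"grip": 0.1, "xyz": [0.3, -0.1, 0], "angular": [0, 0, 0]}, {"grip": 0.1, "xyz": [0.3, -0.1, 0], "angular": [0, 0, 0]}, {"grip": 0.1, "xyz": [0.3, -0.1, 0.5], "angular": [0, 0, 0]}, {"grip": 0.1, "xyz": [0.3, -0.1, 1], "angular": [0, 0, 0]}, {"grip": 0.1, "xyz": [0.3, -0.1, 1.4], "angular": [0, 0, 0]}, {"grip": 0.1, "xyz": [0.3, -0.1, 1.4], "angular": [0, 0, 0]}, {"grip": 0.1, "xyz": [0.3, -0.1, 1.4], "angular": [0, 0, 0]}]'

```text
time_s: 33.15
tcp_pos: [0.5727, -0.1188, 0.0648]
ee_rot: [[0.063, -0.998, 0.002], [-0.998, -0.063, 0.0], [0.0, -0.002, -1.0]]
wrist_force: [-3.3, 3.9, 1.3]
gripper_width: 0.168
gripper_force: 30.0
```

```bash
python3 -c "
from h import *
st()"
```

```text
t 33.15 p [ 572.7 -118.8   64.8] yaw -176.40 tilt [0.0021 0.0001] F [-3.3  3.9  1.3] M [ 1.57  1.23 -0.04] w 0.168 gf 30.0
```

>>> move_arm --series '[{"grip": 0.1, "xyz": [-0.3, 0.3, -0.2], "angular": [0, 0, 0]}, {"grip": 0.1, "xyz": [-0.3, 0.3, -0.2], "angular": [0, 0, 0]}, {"grip": 0.3, "xyz": [-0.3, 0.3, -0.2], "angular": [0, 0, 0]}, {"grip": 0.45, "xyz": [-0.3, 0.3, -0.2], "angular": [0, 0, 0]}, {"grip": 0.45, "xyz": [-0.3, 0.3, -0.2], "angular": [0, 0, 0]}, {"grip": 0.45, "xyz": [-0.3, 0.3, -10], "angular": [0, 0, 0]}, {"grip": 0.45, "xyz": [-0.3, 0.3, -35], "angular": [0, 0, 0]}, {"grip": 0.45, "xyz": [-0.3, 0.3, -70], "angular": [0, 0, 0]}, {"grip": 0.45, "xyz": [-0.3, 0.3, -110], "angular": [0, 0, 0]}, {"grip": 0.45, "xyz": [-0.3, 0.3, -110], "angular": [0, 0, 0]}]'

```text
time_s: 34.15
tcp_pos: [0.5763, -0.1194, 0.1818]
ee_rot: [[0.064, -0.998, 0.017], [-0.998, -0.064, -0.002], [0.003, -0.016, -1.0]]
wrist_force: [0.4, 0.1, 0.4]
gripper_width: 0.453
gripper_force: 0.0
```

>>> move_arm --series '[{"grip": 0.45, "xyz": [20, 30, 0], "angular": [0, 0, 0]}, {"grip": 0.45, "xyz": [40, 60, 0], "angular": [0, 0, 0]}, {"grip": 0.45, "xyz": [60, 90, 0], "angular": [0, 0, 0]}, {"grip": 0.45, "xyz": [80, 120, 0], "angular": [0, 0, 0]}, {"grip": 0.45, "xyz": [100, 150, 0], "angular": [0, 0, 0]}, {"grip": 0.45, "xyz": [119, 178, 0], "angular": [0, 0, 0]}, {"grip": 0.45, "xyz": [119, 178, 0], "angular": [0, 0, 0]}, {"grip": 0.45, "xyz": [119, 178, 0], "angular": [0, 0, 0]}]'

```text
time_s: 34.95
tcp_pos: [0.4019, -0.2493, 0.1747]
ee_rot: [[0.061, -0.998, 0.004], [-0.998, -0.061, -0.001], [0.001, -0.004, -1.0]]
wrist_force: [0.3, 0.1, -0.2]
gripper_width: 0.448
gripper_force: 0.0
```

```bash
python3 - <<'E'
from h import *
st()
c=snap('scene','pics/scene9.png'); t=snap('top','pics/top9.png')
a=cv2.resize(c['img'][160:230,210:300,::-1],(400,311),interpolation=cv2.INTER_CUBIC); b=cv2.resize(t['img'][150:210,230:305,::-1],(400,320),interpolation=cv2.INTER_CUBIC)
o=np.zeros((600,800,3),np.uint8); 
b=cv2.resize(t['img'][148:212,228:308,::-1],(800,640),interpolation=cv2.INTER_CUBIC)[:600]
a=cv2.resize(c['img'][160:215,210:300,::-1],(360,220),interpolation=cv2.INTER_CUBIC); b[:220,440:]=a
cv2.imwrite('pics/c9.png',b)
E
```

```text
t 34.95 p [ 401.9 -249.3  174.7] yaw -176.48 tilt [ 0.0037 -0.0008] F [ 0.3  0.1 -0.2] M [0.03 0.1  0.  ] w 0.448 gf 0.0
```

View pics/c9.png

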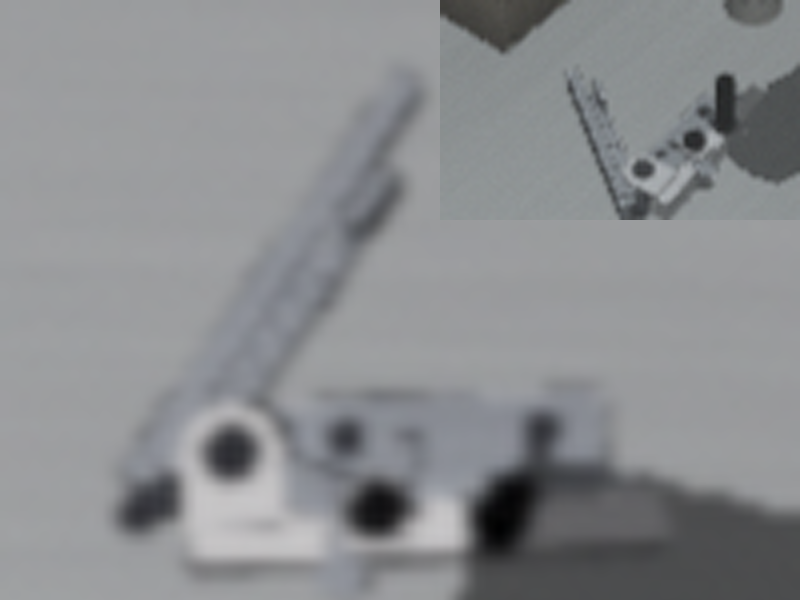

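The gauge lies with its stock along the rail (lower edge (190,570) to (470,555)) and its blade flat on the fence (outer edge (130,465) to (385,75)). The fence stands at about 53°, matching the pattern, so I'm handing in.

```bash
python3 -c "
from h import *
print(r.finish_job())"
```

```text
the job is handed in; nothing more can be done
None
```

I copied the pattern's corner angle to the guide and handed the job in. The last picture shows the locked gauge flat along rail and fence, with the fence at about 53°, the pattern's measured angle; the hand-in returned no verdict.

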